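# Put away vials, bottle and columns after a chromatography run

## Robot

A 6-joint arm with a two-finger parallel gripper is mounted at the origin on the work surface. World frame = base frame: x ahead of the robot, y to its left, z up, the work surface at z = 0. Lengths are in m, angles in rad, forces in N, time in s.
With the tool pointing down it reaches from about 0.35 to 0.95 m from the base axis. Payload 17.4 kg.
Tool frame: the origin (TCP) lies on the centre line of the jaws, within the pads' length; the fingertips stand 17 mm ahead of it and the grasp point (between the pads) lies 2 mm behind it; x points along the fingers, y is the direction in which the jaws open and shut, and the axes are right-handed (so a half turn about x gives the same grasp; the last joint's range is limited). The gripper opens to 93 mm and grips with 3 to 60 N. Pads are 15 mm wide; open, the fingers measure 128 mm over their backs; the gripper's body (75 mm by 188 mm) begins 65 mm behind the grasp point.
Start: joints at [1.164, 0.116, 1.442, -0, 1.584, -0.038], TCP at [0.243, 0.63, 0.236] pointing down, gripper open.
Joint ranges: [-2.83, 2.83], [-0.83, 2.19], [0.07, 2.5], [-1.14, 4.28], [0.01, 3], [-2.97, 2.97]. Speed limits (rad/s): [1.89, 1.89, 2.22, 3.14, 3.14, 3.14].

## Interface

Orientations are given as a rotation vector (axis times angle).
In Python, from plant import robot gives the robot as it stands. The module is installed in compiled form; this text tells all that it offers.
- The arm moves only by the shell command python3 -m handwheel 'ROWS' [FORCE]. ROWS is JSON, one flat list of numbers, 5 for each row, row after row: the opening in per cent of the stroke, from 0 (shut) to 100 (fully open), then the shift along the tool's x, y, z in units of 25 mm (1.0 is 25 mm), then the turn about the tool's x in units of 6 degrees (1.0 is 6 degrees). A call has 1 to 12 rows; each row is the pose to reach, as a shift and turn from the pose commanded when the call began, along the tool's axes at that moment; what a row does not reach only later rows make up. A row lasts 1/12 s, in which the tool goes at most 41.7 mm and 7.16 degrees, less where a joint would pass 70% of its speed; a pose out of reach is approached as far as the arm can. A call with a gripper value outside its range is refused whole. The fingers move at their own pace and stop on an object; FORCE is the grip in N (left out, the last holds). Time passes only in rows, so rows that repeat a pose let the fingers close. It gives the time, the measured TCP pose, the force and the opening at its end, in the units of the state.
- robot.get_obs(): the state, without advancing time (a new reading comes with each control period).
- robot.read_camera(name): name is "side" or "top"; returns a dict with "pixels" (400x640x3 uint8, red, green, blue), "intrinsics" (3x3 intrinsics, pixels), "position" and "attitude" of the camera in the world. Camera axes: x right, y up, looking along -z (the intrinsics and any distortion apply to the point x, -y, -z); pixel columns grow to the right and rows downward; lengths in m; the calibration is good to about 2 mm. A picture is of the moment at which its call begins. There is no depth.
- robot.finish_job(): hands the job in, once; it reports no verdict.
The state is a dict: "t": time; "joint_pos": joint angles; "dq": joint speeds; "effort": joint torques, N m; "eef_pos": TCP position; "tool_rot": TCP orientation; "ft_force": force on the tool from outside, world axes, zero at the start; "ft_torque": the same for the moment, N m; "width": opening from 0.0 (shut) to 1.0 (fully open).
Only numpy, scipy, OpenCV 4.12 (cv2) and the standard library are available. Lean on these libraries where they do the work, as an engineer would, in place of code of your own. Each camera call takes 0.05 s, during which the arm holds its last target.

## Task

The run is finished; put the mixed things on the bench away: stand the short and the tall sample vial in the divided vial tray, each in a pocket of its own, stand the fatter solvent bottle in the open solvent tray, and lay the two steel columns in the column tray, each down in the bay made for its length. Set everything down rather than dropping it, keep the vials and the bottle upright throughout, and leave the beaker and the flask where they stand.

Things in the scene. Friction and masses are not known exactly. Their poses are not given: they have to be found in the camera images.
- short_vial_mid (a point): The short sample vial: amber glass, black ribbed screw cap, paper band; 28 mm diameter, 64 mm tall with the cap; straight wall from the foot to 46 mm up, cap 24 mm diameter from 50 to 64 mm; 25 to 50 g. Upright, round, its z axis up; gripped anywhere round its straight wall. Loose. This point is on its axis, half-way up.
- tall_vial_mid (a point): The tall sample vial: the same 28 mm diameter and cap, but 98 mm tall; straight wall up to 78 mm, cap 24 mm diameter from 83 to 98 mm; 40 to 85 g. Upright, round, its z axis up; gripped anywhere round its straight wall. Loose. This point is on its axis, half-way up.
- bottle_mid (a point): The solvent bottle: amber glass, clearly fatter than the vials, 48 mm diameter, 102 mm tall with its black cap; straight wall up to 68 mm, sloping shoulder, cap 29 mm diameter from 84 to 102 mm; 140 to 280 g. Upright, round, its z axis up; gripped anywhere round its straight wall. Loose. This point is on its axis, half-way up.
- long_column_mid (a point): The long chromatography column, lying loose on the bench: steel tube 16 mm in diameter with a hexagonal steel fitting (24 mm across flats, 16 mm long) and a small black plug at each end; 130 mm long overall, bare tube over the middle 86 mm; 110 to 225 g; both ends alike. This point: middle of its length, on its axis, 12 mm above what it lies on; x runs along the tube
- short_column_mid (a point): The short column: the same tube and fittings but 80 mm long overall, bare tube over the middle 36 mm; 70 to 140 g. Loose; both ends alike. This point is at the middle of its length on the tube's axis, 12 mm above what it lies on; x runs along the tube.
- vial_tray: The divided vial tray: grey plastic, 101 mm square and 22 mm high, floor 4 mm thick, parted by 3 mm walls into four square pockets in two rows of two, each 46 mm wide inside, with pocket centres at x = +-24.5 mm, y = +-24.5 mm. Fixed to the bench. Origin: centre of its underside, on the bench top; z up.
- solvent_tray: The solvent tray: an open undivided grey plastic spill tray, 150 mm (x) by 120 mm (y) outside (lifting tabs make it 178 mm along x), 24 mm high, floor and walls 4 mm thick. Fixed to the bench. Origin: centre of its underside, on the bench top; z up.
- column_tray: Grey plastic column tray, fixed: a block 166 (x) by 132 (y) by 20 mm with two dark-lined troughs (bays) along x, their floors 6 mm above the bench. Long bay: centre x 0, y +32 mm, 150 x 40 mm; short bay: centre x 0, y -32 mm, 100 x 40 mm. Finger channel 60 mm wide (|x| < 30 mm), equally deep, crosses the block along y. Origin: centre of its underside, on the bench; z up
- beaker: A bystander: an empty clear glass beaker, 54 mm across, 70 mm tall, standing loose on the bench. Origin: centre of its underside.
- flask: A bystander: an empty conical clear glass flask, 68 mm across at the foot, 105 mm tall, standing loose on the bench. Origin: centre of its underside.
Things that resemble listed ones, but are neither listed nor needed, are in the scene too. Leave any blue or red look-alike of the column_tray alone.

How it is judged:
By the outcome, as a careful person would: the job done as asked, in the order asked, and still so for the second after the job is handed in, with the robot touching nothing.
It also fails if it takes over 134 s, if anything falls off the work surface, if the arm or the gripper's body presses on something with over 40 N, if the wrist force passes 120 N, or if a joint passes its speed limit or range.

## Working session

There is one attempt and no reset: what is moved stays moved. The work goes in short steps, Python scripts to look and compute and a shell command to move; the robot and the scene stay as the last step left them, time stands still between calls to the robot, and variables do not carry over. Pictures are saved under pics/ and viewed, and the job is handed in when it is done.

```bash
mkdir -p pics; ls; python3 - <<'E'
from plant import robot
import cv2,numpy as np
o=robot.get_obs(); print({k:np.round(v,3).tolist() for k,v in o.items()})
for n in("top","side"):
    c=robot.read_camera(n); cv2.imwrite(f"pics/{n}0.png",c["pixels"][:,:,::-1])
    print({k:(np.round(v,4).tolist() if k!="pixels" else 0) for k,v in c.items()})
E
```

```text
pics
{'t': 0.0, 'joint_pos': [1.164, 0.116, 1.442, -0.0, 1.584, -0.038], 'dq': [-0.001, -0.0, 0.002, 0.002, 0.0, -0.002], 'effort': [-0.0, -72.125, -62.26, 0.078, 0.024, -0.0], 'eef_pos': [0.243, 0.629, 0.235], 'tool_rot': [0.288, 1.552, -0.29], 'ft_force': [0.098, 0.408, -0.064], 'ft_torque': [0.032, -0.046, -0.021], 'width': 0.998}
{'pixels': 0, 'intrinsics': [[464.7336, 0.0, 319.67], [0.0, 464.7336, 199.0933], [0.0, 0.0, 1.0]], 'position': [0.193, -0.0411, 1.5273], 'attitude': [0.1614, -0.1628, -1.6093]}
{'pixels': 0, 'intrinsics': [[463.3892, 0.0, 319.3558], [0.0, 463.3892, 207.4904], [0.0, 0.0, 1.0]], 'position': [-0.1743, -0.8789, 0.6927], 'attitude': [1.012, -0.3551, -0.6028]}
```

View pics/top0.png

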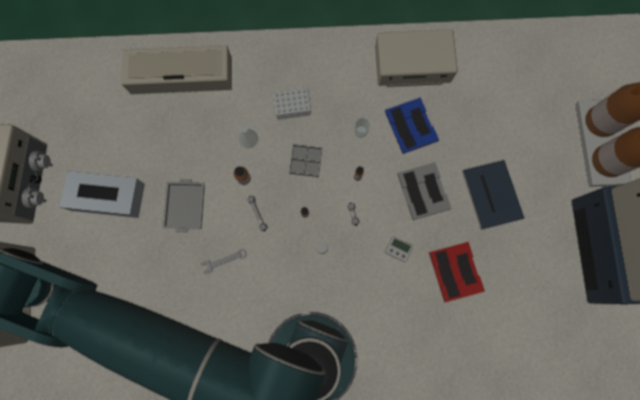

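View pics/side0.png

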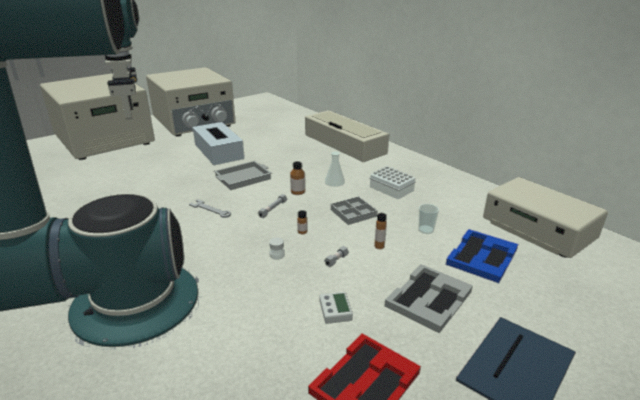

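The top view shows the bottle at (242,175), short vial at (305,212) and tall vial at (359,173). The long column is at (258,213) and the short one at (353,214). The vial tray is at (306,161), the solvent tray at (185,206) and the grey column tray at (424,190). Next I'll enlarge to confirm.

```bash
cat > h.py <<'E'
import numpy as np,cv2
from scipy.spatial.transform import Rotation as R
from plant import robot
def cam(n): return robot.read_camera(n)
def ray(c,u,v):
    K=np.array(c["intrinsics"]); d=np.linalg.inv(K)@[u,v,1]
    d=R.from_rotvec(c["attitude"]).apply([d[0],-d[1],-d[2]]); return np.array(c["position"]),d
def onz(c,u,v,z):
    p,d=ray(c,u,v); return p+d*(z-p[2])/d[2]
def proj(c,P):
    q=R.from_rotvec(c["attitude"]).inv().apply(np.atleast_2d(P)-c["position"])
    q=q*[1,-1,-1]; k=(np.array(c["intrinsics"])@q.T).T; return k[:,:2]/k[:,2:]
def crop(c,name,x0,y0,x1,y1,s):
    im=cv2.resize(c["pixels"][y0:y1,x0:x1,::-1],None,fx=s,fy=s,interpolation=cv2.INTER_CUBIC); cv2.imwrite("pics/"+name,im)
E
python3 - <<'E'
from h import *
c=cam("top"); crop(c,"t1.png",155,110,315,230,5); crop(c,"t2.png",290,110,450,230,5)
c=cam("side"); crop(c,"s1.png",190,130,350,250,5);crop(c,"s2.png",285,180,485,330,4)
E
```

```text
(no output)
```

View pics/t1.png

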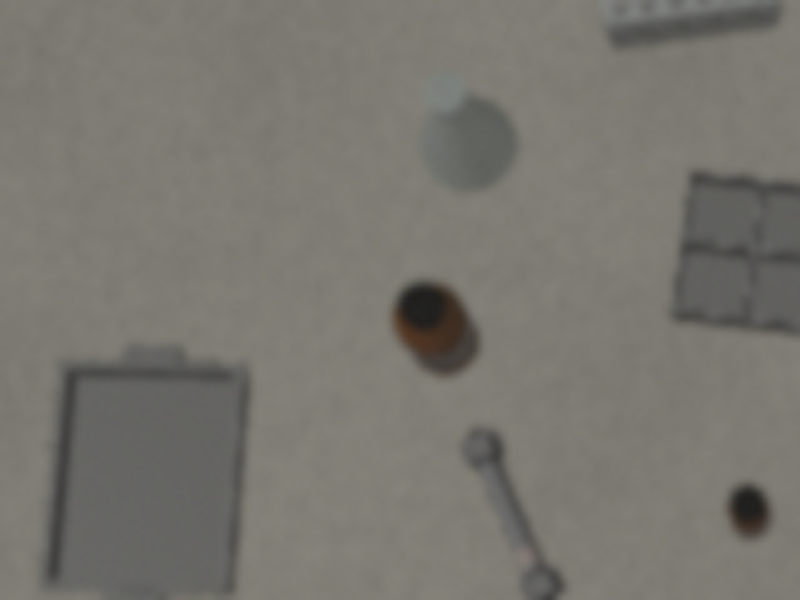

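View pics/t2.png

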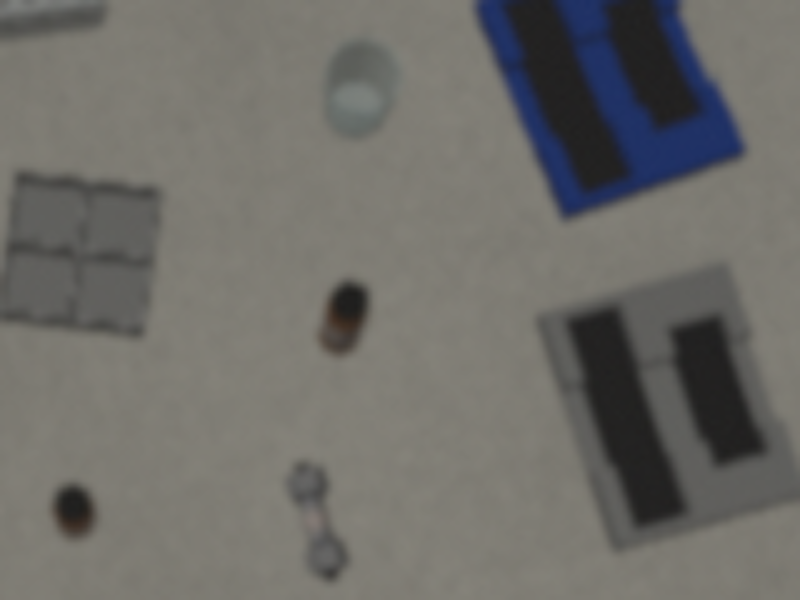

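View pics/s1.png

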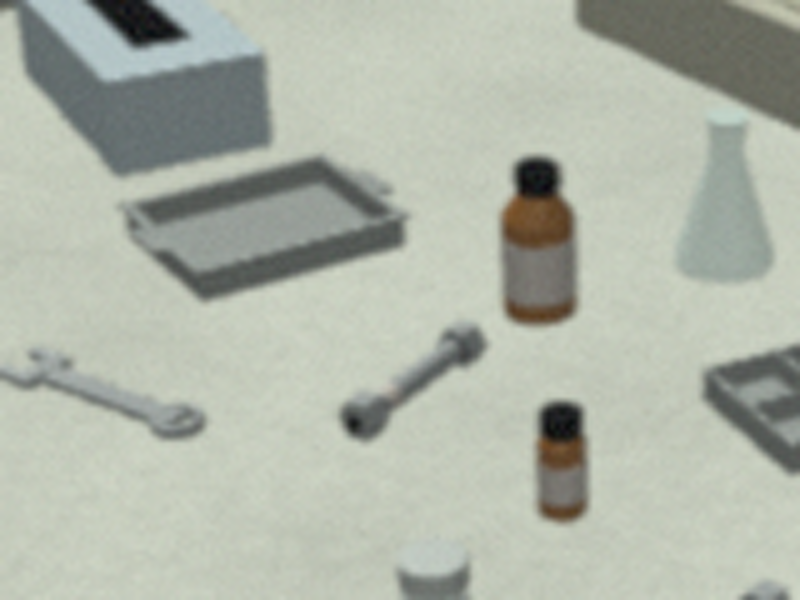

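View pics/s2.png

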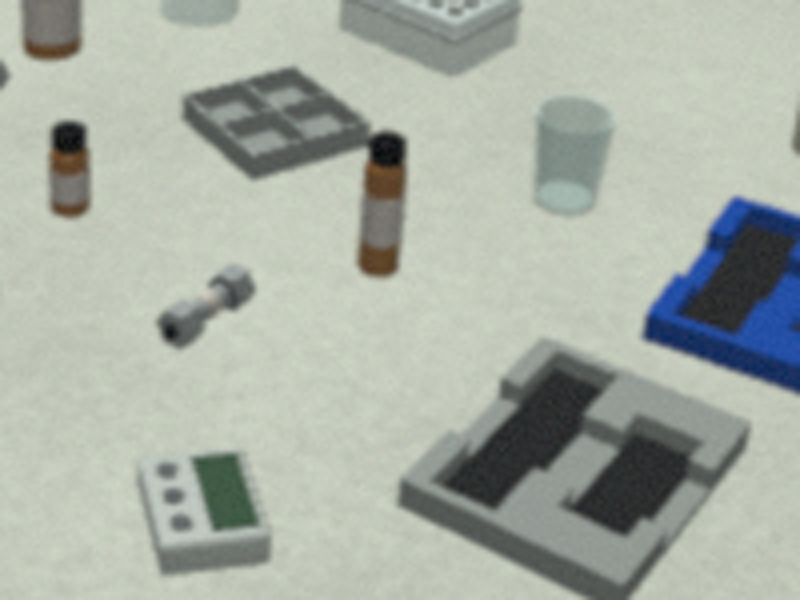

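Only one candidate fits each item:
- **Bottle:** amber and fat, top view (241,173).
- **Vials:** short at (305,211), tall at (358,173).
- **Columns:** the pieces with hex ends at (258,213) and (353,214). The spanner at (223,261) is a look-alike.
- **Column tray:** the grey one at (424,190). I'll leave the blue one (412,125) and the red one (457,271) alone.

Next I'll measure positions.

```bash
python3 - <<'E'
from h import *
T=cam("top");S=cam("side")
crop(T,"t3.png",155,150,275,240,6); crop(T,"t4.png",380,140,480,215,8)
def dark(c,x0,y0,x1,y1,th):
    g=c["pixels"][y0:y1,x0:x1].max(2).astype(float); w=np.clip(th-g,0,None); yy,xx=np.mgrid[y0:y1,x0:x1]
    return (w*xx).sum()/w.sum(),(w*yy).sum()/w.sum()
def tri(a,b):
    p,d=ray(T,*a);q,e=ray(S,*b); d/=np.linalg.norm(d);e/=np.linalg.norm(e)
    M=np.array([d,-e]).T; s=np.linalg.lstsq(M,q-p,rcond=None)[0]; A=p+d*s[0];B=q+e*s[1]
    return (A+B)/2,np.linalg.norm(A-B)
for n,a,b,z in(("short",(298,204,313,221),(295,209,309,219),.057),("tall",(351,163,368,183),(374,211,388,222),.0905),("bottle",(231,163,252,188),(289,160,306,170),.093)):
    u=dark(T,*a,50);v=dark(S,*b,55); m,g=tri(u,v); print(n,np.round(u,1),np.round(v,1),m.round(4),g.round(4),onz(T,*u,z).round(4),onz(S,*v,z).round(4))
t1=lambda u,v:(155+u/5-.4,110+v/5-.4);t2=lambda u,v:(290+u/5-.4,110+v/5-.4)
s1=lambda u,v:(190+u/5-.4,130+v/5-.4);s2=lambda u,v:(285+u/4-.375,180+v/4-.375)
for n,A,B in(("long",(t1(482,447),t1(542,582)),(s1(467,343),s1(364,415))),("shortc",(t2(307,482),t2(327,556)),(s2(236,285),s2(181,325)))):
    for c,P in((T,A),(S,B)):
        a,b=[onz(c,*p,.012) for p in P]; d=b-a; print(n,a.round(4),b.round(4),((a+b)/2).round(4),np.linalg.norm(d).round(4),np.degrees(np.arctan2(d[1],d[0])).round(1))
def quad(c,pts,z):
    P=np.array([onz(c,*p,z)[:2] for p in pts]); print(P.round(4).tolist(),P.mean(0).round(4),[ (np.linalg.norm(P[i]-P[i-1]).round(4),np.degrees(np.arctan2(*(P[i]-P[i-1])[::-1])).round(1)) for i in range(len(P))])
quad(T,[t2(17,172),t2(160,187),t2(143,335),t2(0,320)],.022)
quad(T,[t2(538,316),t2(728,263),t2(617,548)],.02)
quad(S,[s2(547,340),s2(748,425),s2(623,598),s2(402,487)],.02)
quad(S,[s2(184,98),s2(293,68),s2(368,125),s2(254,167)],.022)
o=robot.get_obs();print(R.from_rotvec(o["tool_rot"]).as_matrix().round(3))
E
```

```text
short [304.2 210.7] [301.7 214.4] [0.4636 0.0021 0.0538] 0.0002 [0.4631 0.002  0.057 ] [ 0.4604 -0.0022  0.057 ]
tall [359.4 170.2] [381.2 217.3] [ 0.5814 -0.1804  0.0872] 0.0002 [ 0.5804 -0.1801  0.0905] [ 0.5773 -0.1843  0.0905]
bottle [239.3 171. ] [296.8 165.5] [0.5948 0.204  0.0904] 0.001 [0.5945 0.2033 0.093 ] [0.591  0.1995 0.093 ]
long [0.5189 0.1791 0.012 ] [0.4263 0.1409 0.012 ] [0.4726 0.16   0.012 ] 0.1002 -157.6
long [0.5184 0.1744 0.012 ] [0.4211 0.1385 0.012 ] [0.4697 0.1564 0.012 ] 0.1037 -159.7
shortc [ 0.4802 -0.1524  0.012 ] [ 0.43   -0.1626  0.012 ] [ 0.4551 -0.1575  0.012 ] 0.0513 -168.4
shortc [ 0.4805 -0.1542  0.012 ] [ 0.4255 -0.1658  0.012 ] [ 0.453 -0.16   0.012] 0.0562 -168.1
[[0.701, 0.0325], [0.686, -0.064], [0.5831, -0.0479], [0.5978, 0.0472]] [ 0.642 -0.008] [(np.float64(0.1043), np.float64(-8.1)), (np.float64(0.0976), np.float64(-98.9)), (np.float64(0.1041), np.float64(171.1)), (np.float64(0.0963), np.float64(81.2))]
[[0.5848, -0.3129], [0.6158, -0.4435], [0.4255, -0.3524]] [ 0.542  -0.3696] [(np.float64(0.1641), np.float64(13.9)), (np.float64(0.1342), np.float64(-76.6)), (np.float64(0.211), np.float64(154.4))]
[[0.5831, -0.3223], [0.6112, -0.4461], [0.4467, -0.4899], [0.4189, -0.3622]] [ 0.515  -0.4051] [(np.float64(0.169), np.float64(13.6)), (np.float64(0.127), np.float64(-77.2)), (np.float64(0.1702), np.float64(-165.1)), (np.float64(0.1307), np.float64(102.3))]
[[0.5987, 0.0415], [0.6945, 0.0266], [0.6783, -0.0714], [0.5744, -0.0645]] [ 0.6365 -0.0169] [(np.float64(0.1088), np.float64(77.1)), (np.float64(0.0969), np.float64(-8.9)), (np.float64(0.0993), np.float64(-99.4)), (np.float64(0.1041), np.float64(176.2))]
[[-0.     0.361  0.933]
 [-0.     0.933 -0.361]
 [-1.    -0.    -0.   ]]
```

View pics/t3.png

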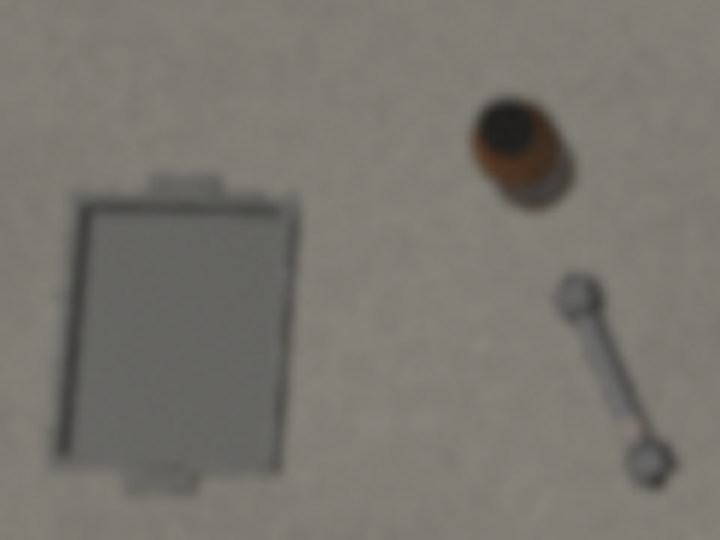

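View pics/t4.png

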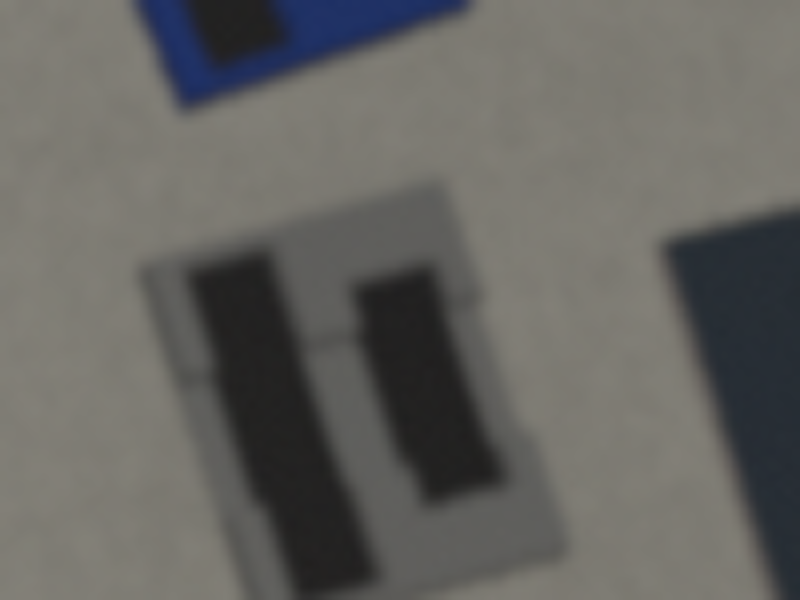

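The clearances are fine. The two cameras disagree by a consistent 3–5 mm, so I'll settle that against the gripper itself. I'll write a helper that gives shifts in tool units, then move above the short vial.

```bash
cat >> h.py <<'E'
def go(x,y,z,yaw=None):
    o=robot.get_obs(); M=R.from_rotvec(o["tool_rot"]).as_matrix()
    s=M.T@(np.array([x,y,z])-o["eef_pos"])/.025
    cy=np.degrees(np.arctan2(M[1,1],M[0,1]))
    t=0 if yaw is None else -(((yaw-cy)+90)%180-90)/6
    print("t",round(o["t"],2),"at",np.round(o["eef_pos"],4),"yaw",round(cy,1),"shift",np.round(s,2),"turn",round(t,2),"w",round(o["width"],3),"F",np.round(o["ft_force"],1))
E
python3 - <<'E'
from h import *
go(.4615,.0,.2,81.1)
T=cam("top")
t3=lambda u,v:(155+u/6-.417,150+v/6-.417)
P=np.array([onz(T,*t3(*q),.024)[:2] for q in((78,193),(300,193),(280,475),(55,465))])
print(P.round(4),P.mean(0).round(4),[np.linalg.norm(P[i]-P[i-1]).round(3) for i in range(4)])
print(onz(T,248.6,138,0),onz(T,361,130,0))
E
```

```text
t 0.3 at [0.2433 0.6296 0.2354] yaw 68.9 shift [  1.42 -20.34  17.22] turn -2.04 w 1.001 F [ 0.  -1.   0.1]
[[0.5876 0.4545]
 [0.5821 0.3312]
 [0.4244 0.3411]
 [0.4354 0.4636]] [0.5074 0.3976] [np.float64(0.152), np.float64(0.123), np.float64(0.158), np.float64(0.123)]
[0.737111   0.18605908 0.        ] [ 0.74845559 -0.20337341  0.        ]
```

```bash
python3 -m handwheel '[100,0,-1.2,1,0, 100,0,-2.4,2,0, 100,0,-3.6,3.1,-0.4, 100,0,-4.9,4.2,-0.8, 100,0,-6.2,5.3,-1.2, 100,0,-7.5,6.4,-1.6, 100,0,-8.8,7.5,-2, 100,0,-10,8.5,-2, 100,0,-11.2,9.5,-2, 100,0,-12.4,10.5,-2, 100,0,-13.6,11.5,-2, 100,0,-14.5,12.3,-2]' 15
python3 -c "
from h import *
go(.4615,.0,.12,81.1)"
```

```text
t: 1.35
eef_pos: [0.3997, 0.1782, 0.236]
tool_rot: [0.126, 1.566, -0.125]
ft_force: [0.4, 0.9, -0.2]
width: 0.999
t 1.35 at [0.3997 0.1782 0.236 ] yaw 80.8 shift [ 4.64 -6.64  3.57] turn -0.04 w 0.999 F [ 0.4  0.9 -0.2]
```

```bash
python3 -m handwheel '[100,0.5,-1.2,0.6,0, 100,1,-2.4,1.3,0, 100,1.8,-3.6,1.9,0, 100,2.6,-4.8,2.6,0, 100,3.5,-5.9,3.2,0, 100,4.3,-6.5,3.5,0, 100,4.6,-6.64,3.57,0, 100,4.6,-6.64,3.57,0, 100,4.6,-6.64,3.57,0]' 15
python3 -c "
from h import *
go(.4615,.0,.038,81.1)
o=robot.get_obs()
T=cam('top');S=cam('side')
p=o['eef_pos'];M=R.from_rotvec(o['tool_rot']).as_matrix()
for n,c in(('T',T),('S',S)):
    for l in((.017,.0465,0),(.017,-.0465,0),(.017,.064,0),(.017,-.064,0)): print(n,l,proj(c,p+M@l).round(1))
crop(T,'t5.png',255,160,355,260,6);crop(S,'s5.png',250,130,370,250,6)
"
```

```text
t: 2.1
eef_pos: [0.4612, 0.003, 0.1212]
tool_rot: [0.126, 1.567, -0.125]
ft_force: [-0.0, 0.3, 0.2]
width: 0.998
t 2.1 at [0.4612 0.003  0.1212] yaw 80.9 shift [ 3.33 -0.12  0.03] turn -0.04 w 0.998 F [-0.   0.3  0.2]
T (0.017, 0.0465, 0) [[288.6 206.9]]
T (0.017, -0.0465, 0) [[318.2 210.3]]
T (0.017, 0.064, 0) [[283.  206.3]]
T (0.017, -0.064, 0) [[323.8 210.9]]
S (0.017, 0.0465, 0) [[292.7 191.1]]
S (0.017, -0.0465, 0) [[308.7 205.7]]
S (0.017, 0.064, 0) [[289.9 188.6]]
S (0.017, -0.064, 0) [[311.9 208.7]]
```

View pics/t5.png

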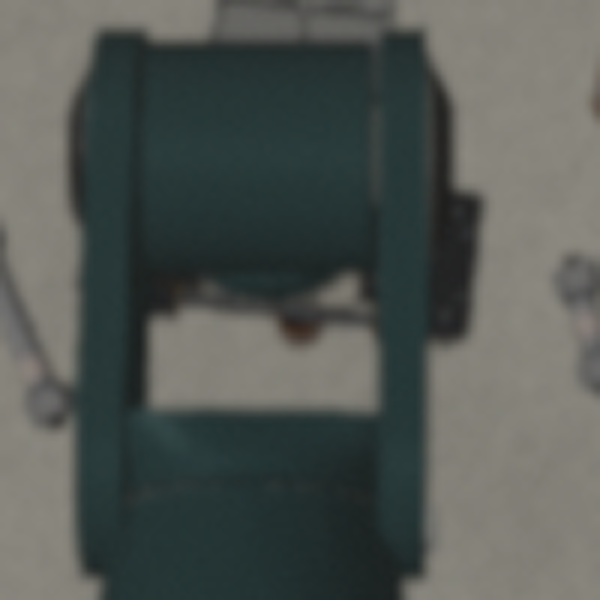

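View pics/s5.png

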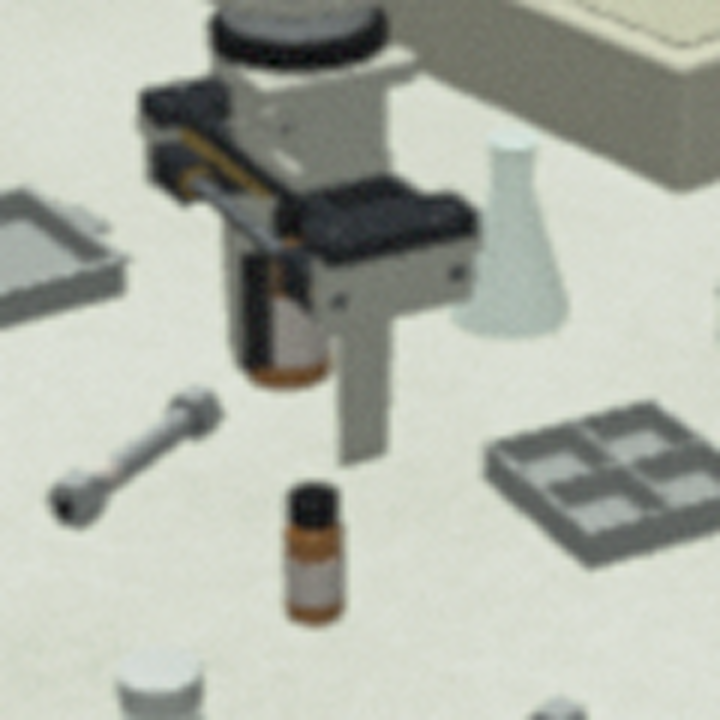

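The side picture shows the jaws straddling the short vial. The fingertips are near side px (310,206) and (292,191), which matches the projection to about 1 px. I'll use the mean of the two cameras and descend.

```bash
python3 -m handwheel '[100,0.6,-0.1,0,0, 100,1.4,-0.1,0,0, 100,2.2,-0.1,0,0, 100,2.9,-0.1,0,0, 100,3.3,-0.1,0,0, 100,3.3,-0.1,0,0, 60,3.3,-0.1,0,0, 40,3.3,-0.1,0,0, 20,3.3,-0.1,0,0, 10,3.3,-0.1,0,0, 10,3.3,-0.1,0,0, 10,3.3,-0.1,0,0]' 15
python3 -c "
from h import *
go(.6015,.0176,.18,81.1)"
```

```text
t: 3.2
eef_pos: [0.461, 0.0001, 0.0385]
tool_rot: [0.125, 1.567, -0.125]
ft_force: [-0.1, -0.3, 1.2]
width: 0.619
t 3.2 at [4.61e-01 1.00e-04 3.85e-02] yaw 80.9 shift [-5.66  1.58  5.44] turn -0.04 w 0.619 F [-0.1 -0.3  1.2]
```

```bash
python3 -m handwheel '[10,0,0,0,0, 10,0,0,0,0, 10,0,0,0,0, 10,0,0,0,0, 10,0,0,0,0, 10,0,0,0,0]' 15

```

```text
t: 3.7
eef_pos: [0.4608, 0.0001, 0.0381]
tool_rot: [0.125, 1.567, -0.125]
ft_force: [0.4, 0.0, -0.5]
width: 0.297
```

```bash
python3 -c "
from h import *
go(.6195,.0174,.09,81.1)
T=cam('top')
for z in(.004,.022): print(onz(T,290+40/5-.4,110+285/5-.4,z))"
```

```text
t 3.7 at [4.608e-01 1.000e-04 3.810e-02] yaw 80.9 shift [-2.08  1.69  6.16] turn -0.04 w 0.297 F [ 0.4  0.  -0.5]
[0.62598271 0.0203753  0.004     ]
[0.62086579 0.01964885 0.022     ]
```

```bash
python3 -m handwheel '[10,-0.5,0,0,0, 10,-1.2,0,0,0, 10,-1.8,0.1,0.3,0, 10,-2.1,0.3,0.9,0, 10,-2.1,0.5,1.8,0, 10,-2.1,0.7,2.7,0, 10,-2.1,1,3.6,0, 10,-2.1,1.3,4.5,0, 10,-2.1,1.5,5.3,0, 10,-2.1,1.6,5.8,0, 10,-2.1,1.7,6.1,0, 10,-2.1,1.7,6.2,0]' 15
python3 -m handwheel '[10,0,0,0,0, 10,0,0,0,0, 10,0,0,0,0]'
python3 -c "
from h import *
go(.62,.0174,.0425,81.1)
T=cam('top');S=cam('side')
crop(T,'t6.png',255,120,355,220,6);crop(S,'s6.png',290,140,410,240,6)
"
```

```text
t: 4.75
eef_pos: [0.6214, 0.0177, 0.0911]
tool_rot: [0.125, 1.567, -0.125]
ft_force: [-0.7, 0.4, -0.6]
width: 0.298
t: 5.0
eef_pos: [0.6201, 0.0174, 0.091]
tool_rot: [0.125, 1.567, -0.125]
ft_force: [0.8, -0.5, 0.1]
width: 0.301
t 5.0 at [0.6201 0.0174 0.091 ] yaw 80.9 shift [ 1.94  0.   -0.  ] turn -0.04 w 0.301 F [ 0.8 -0.5  0.1]
```

View pics/s6.png

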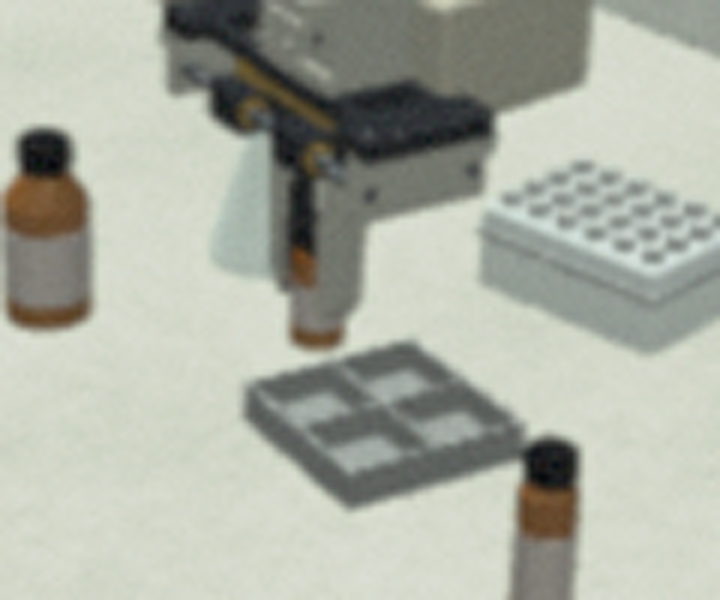

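View pics/t6.png

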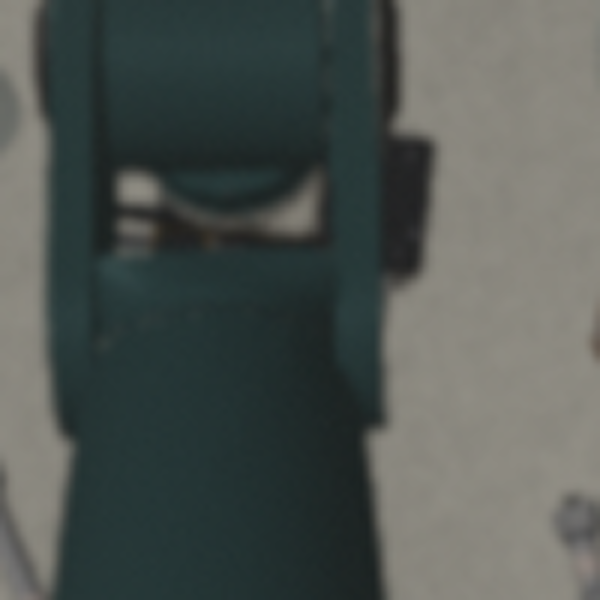

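```bash
python3 -c "
from h import *
S=cam('side')
q=proj(S,[[.62,.0174,.053],[.62,.0174,.004]]);print(((q-[290,140]+.42)*6).round(0))"
```

```text
[[312. 338.]
 [310. 425.]]
```

```bash
python3 -m handwheel '[10,0.4,0,0,0, 10,0.9,0,0,0, 10,1.3,0,0,0, 10,1.6,0,0,0, 10,1.8,0,0,0, 10,1.9,0,0,0, 10,1.93,0,0,0, 10,1.95,0,0,0, 10,1.95,0,0,0, 10,1.95,0,0,0]' 15

```

```text
t: 5.98
eef_pos: [0.6208, 0.0175, 0.0421]
tool_rot: [0.125, 1.567, -0.125]
ft_force: [-0.1, -0.3, 1.4]
width: 0.298
```

```bash
python3 -m handwheel '[35,0,0,0,0, 45,0,0,0,0, 55,0,0,0,0, 60,0,0,0,0, 60,0,0,0,0, 60,-0.6,0,0,0, 60,-1.3,0,0,0, 60,-2.2,0,0,0, 100,-3.2,0,0,0, 100,-4.2,0,0,0, 100,-4.6,0,0,0, 100,-4.6,0,0,0]' 15
python3 -c "
from h import *
go(.579,-.182,.158,81.1)
S=cam('side')
crop(S,'s7.png',290,140,410,240,6)
"
```

```text
t: 6.98
eef_pos: [0.6216, 0.0175, 0.1596]
tool_rot: [0.125, 1.563, -0.125]
ft_force: [0.1, 0.2, 0.2]
width: 0.839
t 6.98 at [0.6216 0.0175 0.1596] yaw 80.9 shift [ 0.06 -8.15 -0.42] turn -0.04 w 0.839 F [0.1 0.2 0.2]
```

View pics/s7.png

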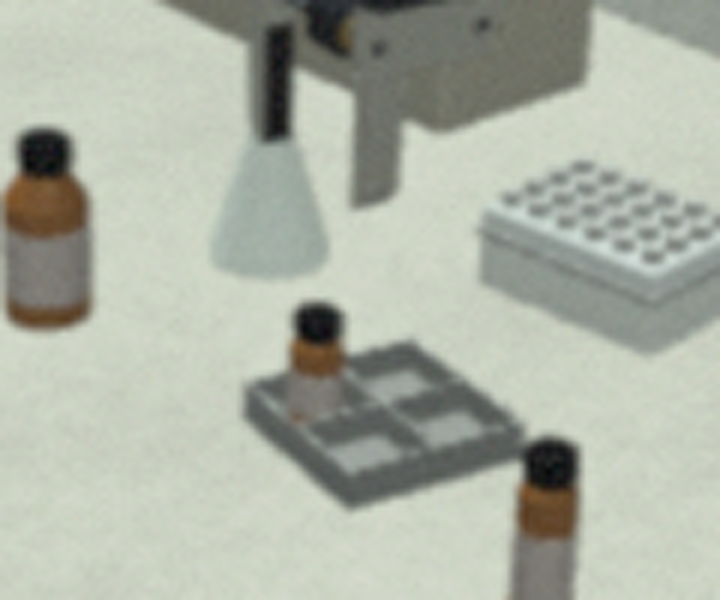

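The short vial stands in the left pocket, with its cap at side crop (318,322). Next is the tall vial.

```bash
python3 -m handwheel '[100,0,-0.8,0,0, 100,0,-2,-0.1,0, 100,0,-3.4,-0.2,0, 100,0,-4.8,-0.3,0, 100,0,-6.2,-0.4,0, 100,0,-7.3,-0.4,0, 100,0,-8,-0.4,0, 100,0,-8.15,-0.4,0, 100,0,-8.15,-0.4,0, 100,0,-8.15,-0.4,0]' 15
python3 -c "
from h import *
go(.579,-.182,.056,81.1)
S=cam('side')
crop(S,'s8.png',320,150,440,250,6)
"
```

```text
t: 7.87
eef_pos: [0.5782, -0.1815, 0.1556]
tool_rot: [0.126, 1.569, -0.125]
ft_force: [-0.6, 1.2, -0.1]
width: 0.999
t 7.87 at [ 0.5782 -0.1815  0.1556] yaw 80.9 shift [ 3.98 -0.02  0.04] turn -0.04 w 0.999 F [-0.6  1.2 -0.1]
```

View pics/s8.png

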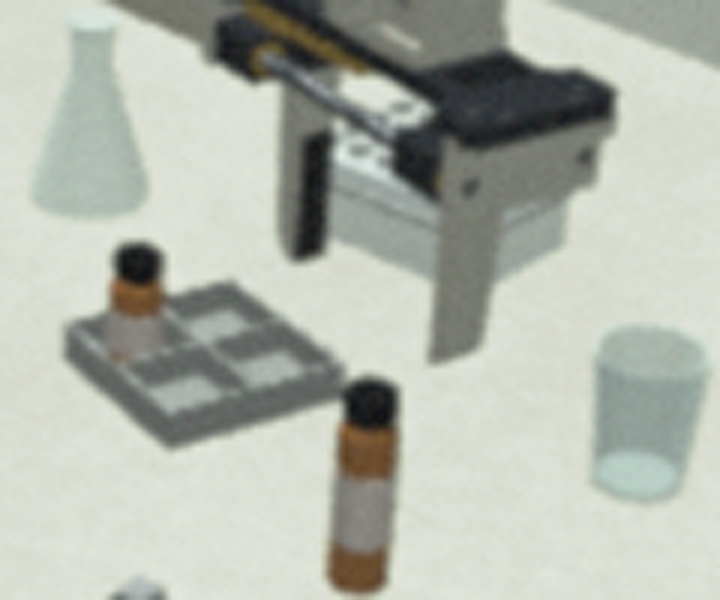

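```bash
python3 -m handwheel '[85,0.6,0,0,0, 80,1.4,0,0,0, 80,2.2,0,0,0, 80,3,0,0,0, 80,3.7,0,0,0, 80,4,0,0,0, 60,4,0,0,0, 40,4,0,0,0, 15,4,0,0,0, 10,4,0,0,0, 10,4,0,0,0, 10,4,0,0,0]' 15
python3 -m handwheel '[10,0,0,0,0, 10,0,0,0,0, 10,0,0,0,0, 10,0,0,0,0, 10,0,0,0,0]'
python3 -c "
from h import *
go(.6605,-.0384,.11,81.1)"
```

```text
t: 8.92
eef_pos: [0.5787, -0.1822, 0.0576]
tool_rot: [0.125, 1.566, -0.125]
ft_force: [-0.4, -0.3, 0.2]
width: 0.419
t: 9.33
eef_pos: [0.5786, -0.1821, 0.0572]
tool_rot: [0.125, 1.567, -0.125]
ft_force: [-0.7, -0.3, 3.2]
width: 0.301
t 9.33 at [ 0.5786 -0.1821  0.0572] yaw 80.9 shift [-2.11  6.2   2.32] turn -0.04 w 0.301 F [-0.7 -0.3  3.2]
```

```bash
python3 -m handwheel '[10,-0.5,0,0,0, 10,-1.2,0,0,0, 10,-1.8,0.3,0.1,0, 10,-2.1,0.9,0.3,0, 10,-2.1,1.8,0.6,0, 10,-2.1,2.7,0.9,0, 10,-2.1,3.6,1.3,0, 10,-2.1,4.5,1.7,0, 10,-2.1,5.3,2,0, 10,-2.1,5.9,2.2,0, 10,-2.1,6.15,2.3,0, 10,-2.1,6.2,2.32,0]' 15
python3 -m handwheel '[10,0,0,0,0, 10,0,0,0,0, 10,0,0,0,0]'
python3 -c "
from h import *
go(.6605,-.0384,.0615,81.1)
S=cam('side')
crop(S,'s9.png',290,140,410,240,6)
q=proj(S,[[.6605,-.0384,.053],[.6605,-.0384,.004]]);print(((q-[290,140]+.42)*6).round(0))"
```

```text
t: 10.33
eef_pos: [0.6606, -0.0375, 0.1095]
tool_rot: [0.124, 1.567, -0.124]
ft_force: [0.1, 0.1, -0.1]
width: 0.3
t: 10.58
eef_pos: [0.66, -0.0392, 0.1095]
tool_rot: [0.126, 1.567, -0.126]
ft_force: [0.2, 0.5, -0.6]
width: 0.296
t 10.58 at [ 0.66   -0.0392  0.1095] yaw 80.8 shift [1.92 0.03 0.02] turn -0.05 w 0.296 F [ 0.2  0.5 -0.6]
[[452. 356.]
 [447. 444.]]
```

View pics/s9.png

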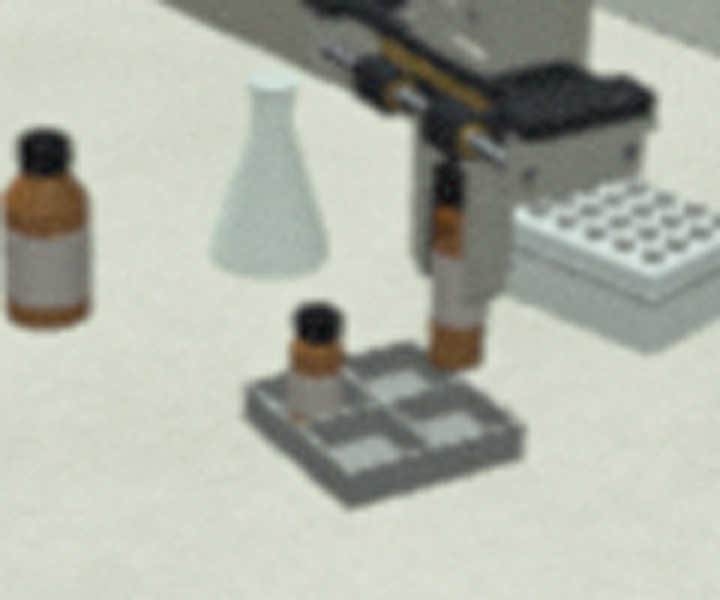

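```bash
python3 -m handwheel '[10,0.4,0,0,0, 10,0.9,0,0,0, 10,1.3,0,0,0, 10,1.6,0,0,0, 10,1.8,0,0,0, 10,1.88,0,0,0, 10,1.92,0,0,0, 10,1.94,0,0,0, 10,1.94,0,0,0, 10,1.94,0,0,0]' 15
```

```text
t: 11.47
eef_pos: [0.6605, -0.0383, 0.0612]
tool_rot: [0.125, 1.567, -0.125]
ft_force: [0.6, 0.4, -0.4]
width: 0.298
```

```bash
python3 -m handwheel '[10,0.03,0,0,0, 10,0.03,0,0,0, 10,0.03,0,0,0]' 15;python3 -c "
from h import *
go(.6605,-.0384,.0615,81.1)"
```

```text
t: 11.72
eef_pos: [0.6607, -0.0382, 0.0612]
tool_rot: [0.125, 1.566, -0.125]
ft_force: [-2.5, 0.7, 6.8]
width: 0.296
t 11.72 at [ 0.6607 -0.0382  0.0612] yaw 80.9 shift [-0.01 -0.01 -0.01] turn -0.04 w 0.296 F [-2.5  0.7  6.8]
```

```bash
python3 -m handwheel '[35,0,0,0,0, 45,0,0,0,0, 55,0,0,0,0, 60,0,0,0,0, 60,0,0,0,0, 60,-0.6,0,0,0, 60,-1.4,0,0,0, 60,-2.4,0,0,0, 60,-3.4,0,0,0, 100,-4.2,0,0,0, 100,-4.2,0,0,0, 100,-4.2,0,0,0]' 15
python3 -c "
from h import *
go(.593,.2015,.165,81.1)
S=cam('side')
crop(S,'s10.png',290,140,410,240,6)
"
```

```text
t: 12.72
eef_pos: [0.6608, -0.0383, 0.1674]
tool_rot: [0.125, 1.564, -0.125]
ft_force: [-0.5, 0.7, -0.3]
width: 0.766
t 12.72 at [ 0.6608 -0.0383  0.1674] yaw 80.9 shift [ 0.09  9.04 -4.2 ] turn -0.04 w 0.766 F [-0.5  0.7 -0.3]
```

View pics/s10.png

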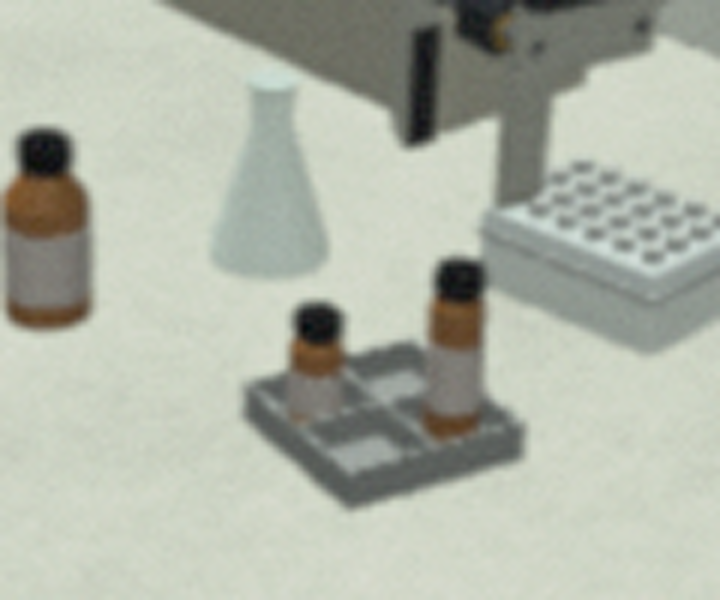

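Both vials stand in separate pockets, at crop (318,360) and (457,350). Next is the bottle.

```bash
python3 -m handwheel '[100,0,0.6,-0.3,0, 100,0,1.7,-0.8,0, 100,0,3,-1.4,0, 100,0,4.4,-2.05,0, 100,0,5.8,-2.7,0, 100,0,7.2,-3.35,0, 100,0,8.4,-3.9,0, 100,0,8.95,-4.2,0, 100,0,9.05,-4.2,0, 100,0,9.05,-4.2,0, 100,0,9.05,-4.2,0]' 15
python3 -c "
from h import *
go(.593,.2015,.05,81.1)
S=cam('side')
crop(S,'s11.png',230,110,350,210,6)
"
```

```text
t: 13.68
eef_pos: [0.5924, 0.2014, 0.1646]
tool_rot: [0.125, 1.568, -0.126]
ft_force: [0.4, -1.0, 0.3]
width: 1.001
t 13.68 at [0.5924 0.2014 0.1646] yaw 80.9 shift [4.58 0.01 0.03] turn -0.04 w 1.001 F [ 0.4 -1.   0.3]
```

View pics/s11.png

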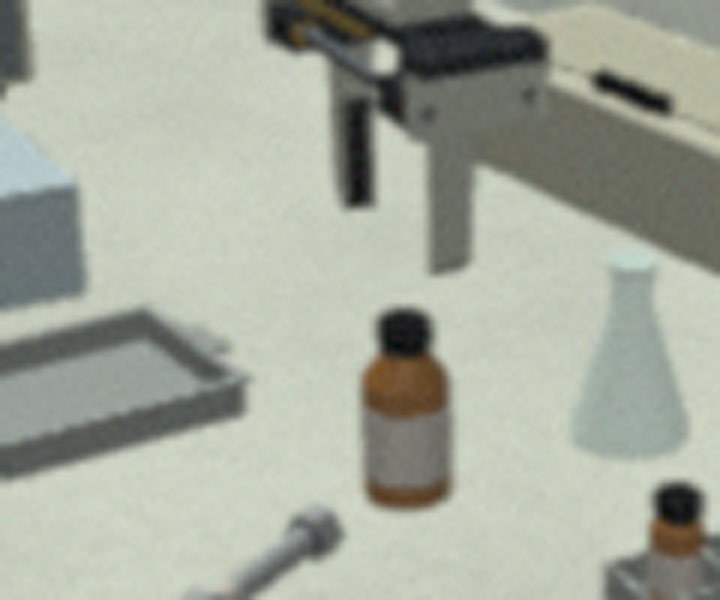

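```bash
python3 -m handwheel '[100,0.6,0,0,0, 100,1.5,0,0,0, 100,2.4,0,0,0, 100,3.3,0,0,0, 100,4,0,0,0, 100,4.4,0,0,0, 100,4.6,0,0,0, 70,4.6,0,0,0, 50,4.6,0,0,0, 30,4.6,0,0,0, 30,4.6,0,0,0, 30,4.6,0,0,0]' 25
python3 -m handwheel '[30,0,0,0,0, 30,0,0,0,0, 30,0,0,0,0, 30,0,0,0,0]'
python3 -c "
from h import *
go(.5057,.3955,.12,81.1)"
```

```text
t: 14.73
eef_pos: [0.5929, 0.2019, 0.051]
tool_rot: [0.125, 1.566, -0.125]
ft_force: [0.7, 0.9, -0.2]
width: 0.694
t: 15.07
eef_pos: [0.5927, 0.202, 0.0504]
tool_rot: [0.125, 1.567, -0.125]
ft_force: [-0.2, 1.4, 3.0]
width: 0.514
t 15.07 at [0.5927 0.202  0.0504] yaw 80.9 shift [-2.78  7.09 -4.66] turn -0.04 w 0.514 F [-0.2  1.4  3. ]
```

```bash
python3 -m handwheel '[30,-0.4,0,0,0, 30,-1.1,0,0,0, 30,-1.8,0.2,-0.1,0, 30,-2.4,0.8,-0.5,0, 30,-2.7,1.7,-1.1,0, 30,-2.8,2.7,-1.75,0, 30,-2.8,3.7,-2.4,0, 30,-2.8,4.7,-3.1,0, 30,-2.8,5.7,-3.75,0, 30,-2.8,6.5,-4.3,0, 30,-2.8,6.9,-4.55,0, 30,-2.8,7.1,-4.65,0]' 25
python3 -m handwheel '[30,0,0,0,0, 30,0,0,0,0, 30,0,0,0,0]'
python3 -c "
from h import *
go(.5057,.3955,.0544,81.1)
S=cam('side');T=cam('top')
crop(S,'s12.png',190,90,310,190,6);crop(T,'t12.png',135,150,255,250,6)
"
```

```text
t: 16.07
eef_pos: [0.5051, 0.3967, 0.1204]
tool_rot: [0.124, 1.567, -0.124]
ft_force: [-0.4, -0.8, -3.0]
width: 0.512
t: 16.32
eef_pos: [0.5065, 0.3944, 0.1202]
tool_rot: [0.126, 1.567, -0.126]
ft_force: [0.8, -0.0, -2.8]
width: 0.515
t 16.32 at [0.5065 0.3944 0.1202] yaw 80.8 shift [ 2.63  0.04 -0.04] turn -0.05 w 0.515 F [ 0.8 -0.  -2.8]
```

View pics/s12.png

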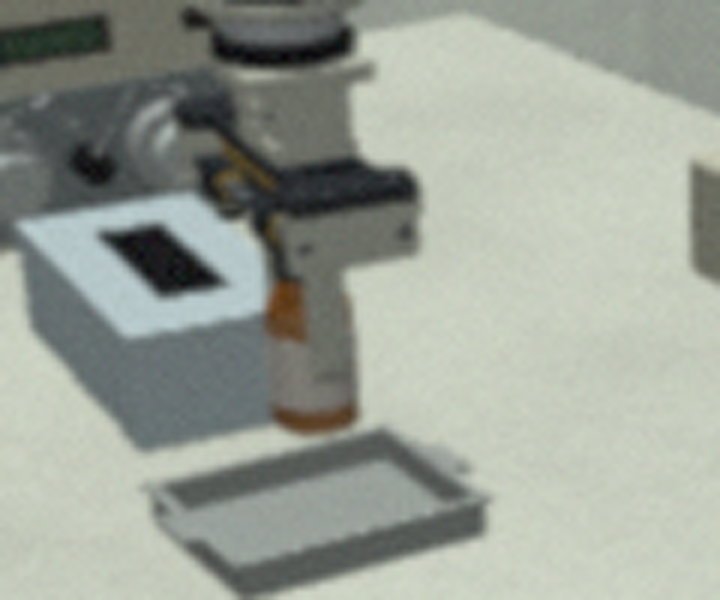

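```bash
python3 -c "
from h import *
T=cam('top')
for q in((134,175),(131,216),(143,180),(140,216)):
  for z in(0,.08): print(q,z,onz(T,*q,z).round(3))
S=cam('side')
# box corner in side: base front corner crop(145,450), top (125,335), base right ~ (265,430)
for q,z in(((145,450),0),((265,428),0)): print(onz(S,190+q[0]/6-.4,90+q[1]/6-.4,z).round(3))
b=onz(S,190+145/6-.4,90+450/6-.4,0)
for h in(.05,.07,.09): print(h,(proj(S,b+[0,0,h])-[190,90]+.4)*6)
"
```

```text
(134, 175) 0 [0.623 0.577 0.   ]
(134, 175) 0.08 [0.6   0.545 0.08 ]
(131, 216) 0 [0.482 0.582 0.   ]
(131, 216) 0.08 [0.466 0.549 0.08 ]
(143, 180) 0 [0.604 0.546 0.   ]
(143, 180) 0.08 [0.582 0.515 0.08 ]
(140, 216) 0 [0.48  0.552 0.   ]
(140, 216) 0.08 [0.465 0.521 0.08 ]
[ 0.478  0.557 -0.   ]
[0.551 0.541 0.   ]
0.05 [[135.8097546  372.78709578]]
0.07 [[132.05607523 341.25012662]]
0.09 [[128.25685353 309.33052837]]
```

```bash
python3 -m handwheel '[30,0.4,0,0,0, 30,0.9,0,0,0, 30,1.4,0,0,0, 30,1.9,0,0,0, 30,2.2,0,0,0, 30,2.4,0,0,0, 30,2.5,0,0,0, 30,2.57,0,0,0, 30,2.61,0,0,0, 30,2.63,0,0,0, 30,2.63,0,0,0, 30,2.63,0,0,0]' 25
```

```text
t: 17.52
eef_pos: [0.5061, 0.3956, 0.0548]
tool_rot: [0.125, 1.567, -0.125]
ft_force: [0.5, -1.2, -3.1]
width: 0.514
```

```bash
python3 -m handwheel '[30,0.02,0,0,0, 30,0.04,0,0,0, 30,0.04,0,0,0]' 25
```

```text
t: 17.77
eef_pos: [0.5062, 0.3957, 0.0545]
tool_rot: [0.126, 1.566, -0.125]
ft_force: [-2.8, -1.7, 6.0]
width: 0.512
```

```bash
python3 -m handwheel '[60,0,0,0,0, 75,0,0,0,0, 85,0,0,0,0, 90,0,0,0,0, 90,0,0,0,0, 90,-0.6,0,0,0, 90,-1.5,0,0,0, 90,-2.5,0,0,0, 90,-3.5,0,0,0, 90,-4.3,0,0,0, 90,-4.5,0,0,0, 90,-4.5,0,0,0]' 25
python3 -c "
from h import *
S=cam('side')
crop(S,'s13.png',190,90,310,190,6)
go(.471,.158,.12,111.3)
"
```

```text
t: 18.77
eef_pos: [0.5064, 0.3958, 0.1684]
tool_rot: [0.127, 1.565, -0.123]
ft_force: [0.9, 0.4, -0.2]
width: 0.9
t 18.82 at [0.506  0.3955 0.1664] yaw 80.9 shift [ 1.85 -9.6   0.12] turn -5.07 w 0.9 F [-0.2  0.3 -0.5]
```

View pics/s13.png

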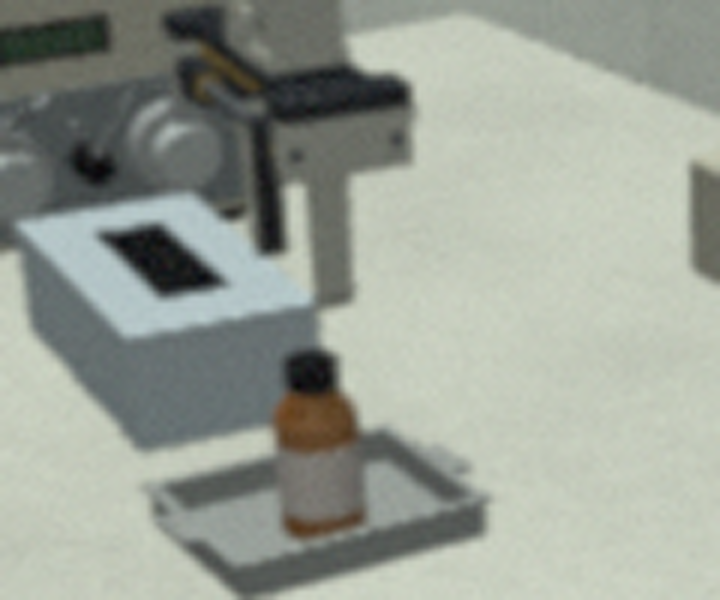

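The bottle stands in the solvent tray at crop (318,450). Now the long column.

```bash
python3 -m handwheel '[90,0,-0.7,0,-0.4, 90,0,-1.8,0,-1, 90,0,-3.1,0,-1.6, 90,0,-4.5,0,-2.3, 80,0,-5.9,0.1,-3, 70,0,-7.3,0.1,-3.7, 60,0.3,-8.5,0.1,-4.4, 60,0.8,-9.3,0.1,-5, 60,1.4,-9.6,0.1,-5.07, 60,1.8,-9.6,0.12,-5.07, 60,1.85,-9.6,0.12,-5.07, 60,1.85,-9.6,0.12,-5.07]' 30
python3 -c "
from h import *
go(.471,.158,.021,111.3)
T=cam('top');S=cam('side')
crop(S,'s14.png',220,120,340,220,6);crop(T,'t14.png',200,170,320,260,6)
"
```

```text
t: 19.82
eef_pos: [0.4705, 0.1584, 0.1186]
tool_rot: [-0.291, 1.553, 0.291]
ft_force: [-0.2, 0.1, 0.8]
width: 0.603
t 19.82 at [0.4705 0.1584 0.1186] yaw 111.3 shift [ 3.9  -0.03  0.02] turn -0.01 w 0.603 F [-0.2  0.1  0.8]
```

View pics/s14.png

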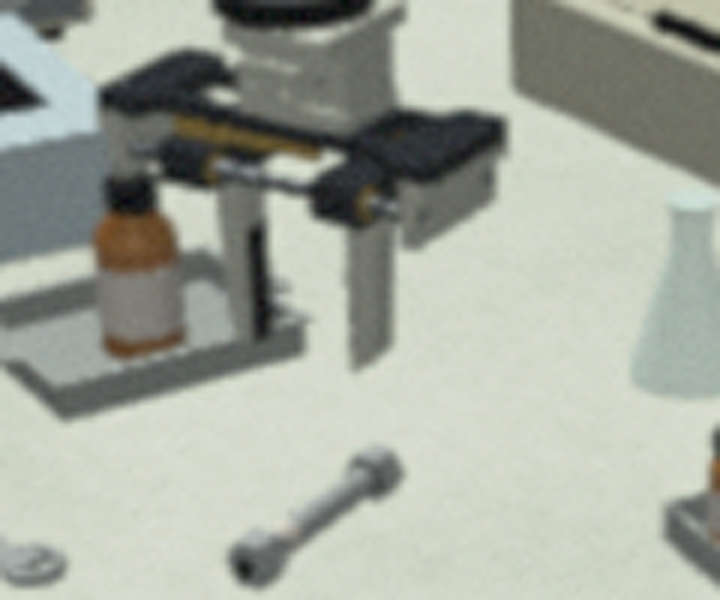

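View pics/t14.png

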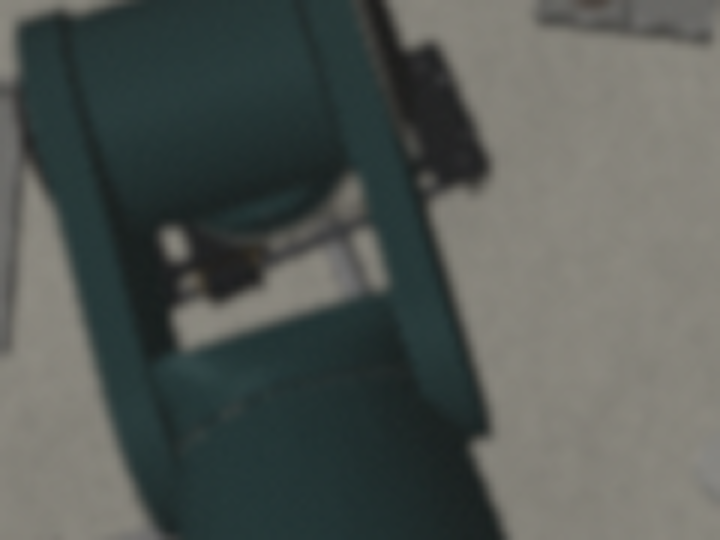

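```bash
python3 -m handwheel '[60,0.6,0,0,0, 60,1.4,0,0,0, 60,2.2,0,0,0, 60,3,0,0,0, 60,3.5,0,0,0, 60,3.8,0,0,0, 60,3.9,0,0,0, 45,3.9,0,0,0, 30,3.9,0,0,0, 10,3.9,0,0,0, 5,3.9,0,0,0, 5,3.9,0,0,0]' 30
python3 -m handwheel '[5,0,0,0,0, 5,0,0,0,0, 5,0,0,0,0, 5,0,0,0,0]'
python3 -c "
from h import *
go(.471,.158,.12,None)
"
```

```text
t: 20.92
eef_pos: [0.4711, 0.1581, 0.0228]
tool_rot: [-0.291, 1.55, 0.292]
ft_force: [-0.4, 0.0, 0.5]
width: 0.291
t: 21.25
eef_pos: [0.4709, 0.1581, 0.0224]
tool_rot: [-0.291, 1.551, 0.292]
ft_force: [-0.7, 0.9, 3.9]
width: 0.158
t 21.25 at [0.4709 0.1581 0.0224] yaw 111.3 shift [-3.9  -0.01  0.  ] turn 0 w 0.158 F [-0.7  0.9  3.9]
```

The opening reads 0.158, where a 16 mm tube should give 0.172, so the pads may be holding above the tube's widest line. I'll regrip about 3 mm lower.

```bash
python3 -m handwheel '[30,0,0,0,0, 30,0,0,0,0, 30,0.06,0,0,0, 30,0.12,0,0,0, 30,0.14,0,0,0, 15,0.14,0,0,0, 5,0.14,0,0,0, 5,0.14,0,0,0, 5,0.14,0,0,0, 5,0.14,0,0,0]' 30

```

```text
t: 22.08
eef_pos: [0.4708, 0.158, 0.0186]
tool_rot: [-0.292, 1.551, 0.291]
ft_force: [1.1, -0.3, -2.0]
width: 0.165
```

```bash
python3 -m handwheel '[5,-0.3,0,0,0, 5,-0.8,0,0,0, 5,-1.6,0,0,0, 5,-2.5,0,0,0, 5,-3.5,0,0,0, 5,-4.3,0,0,0, 5,-4.6,0,0,0, 5,-4.6,0,0,0, 5,-4.6,0,0,0]' 30
python3 -c "
from h import *
S=cam('side');T=cam('top')
crop(S,'s15.png',220,120,340,220,6)
f=lambda u,v:(380+u/8-.44,140+v/8-.44)
def q(pts,z):
    P=np.array([onz(T,*f(*p),z)[:2] for p in pts]);print(P.round(4).tolist(),P.mean(0).round(4))
q([(190,272),(270,250),(378,580),(300,597)],.006)
q([(355,287),(433,266),(505,483),(425,505)],.006)
q([(140,265),(437,178),(568,550)],.02)
go(.5105,-.3704,.14,103.5)
"
```

```text
t: 22.83
eef_pos: [0.4707, 0.158, 0.1334]
tool_rot: [-0.291, 1.551, 0.291]
ft_force: [-1.1, -0.0, -2.5]
width: 0.163
[[0.5848, -0.3359], [0.5929, -0.3704], [0.4495, -0.4031], [0.4438, -0.3701]] [ 0.5178 -0.3699]
[[0.5752, -0.4049], [0.5828, -0.4386], [0.4881, -0.4597], [0.4803, -0.4255]] [ 0.5316 -0.4322]
[[0.5852, -0.3125], [0.6173, -0.4402], [0.4562, -0.479]] [ 0.5529 -0.4106]
t 22.93 at [0.4702 0.1579 0.1323] yaw 111.3 shift [ -0.3  -20.27  -6.17] turn 1.3 w 0.166 F [-0.4  0.5 -2.4]
```

View pics/s15.png

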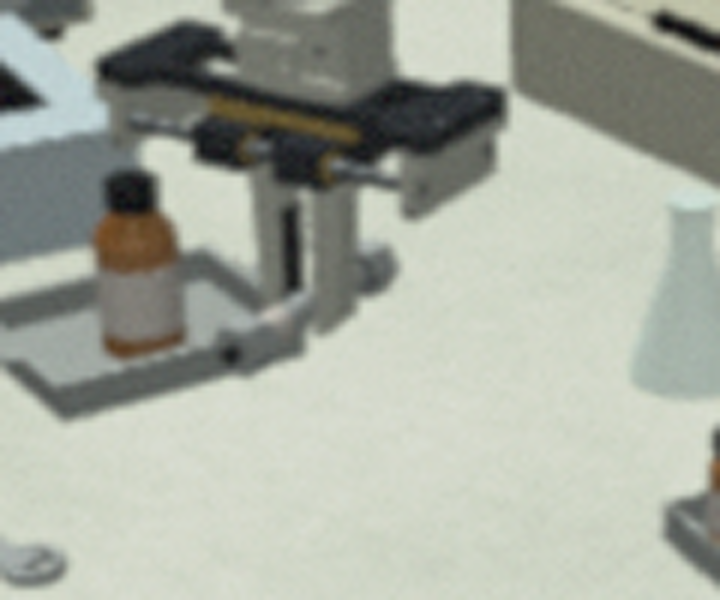

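The long column is held level near its middle. Now I'll carry it towards the long bay, about (0.513, -0.369) at 13°.

```bash
python3 -m handwheel '[5,0,-0.6,-0.2,0.1, 5,0,-1.7,-0.5,0.2, 5,-0.1,-3,-0.9,0.4, 5,-0.2,-4.5,-1.35,0.6, 5,-0.3,-6,-1.8,0.8, 5,-0.3,-7.5,-2.25,1, 5,-0.3,-9,-2.7,1.2, 5,-0.3,-10.5,-3.2,1.36, 5,-0.3,-12,-3.65,1.36, 5,-0.3,-13.5,-4.1,1.36, 5,-0.3,-14.8,-4.5,1.36, 5,-0.3,-15.6,-4.75,1.36]' 30
python3 -c "
from h import *
go(.513,-.369,.11,103.1)
"
```

```text
t: 23.93
eef_pos: [0.501, -0.2514, 0.1395]
tool_rot: [-0.178, 1.565, 0.179]
ft_force: [0.2, 1.3, -2.9]
width: 0.163
t 23.93 at [ 0.501  -0.2514  0.1395] yaw 103.0 shift [ 1.17 -4.69 -0.59] turn -0.01 w 0.163 F [ 0.2  1.3 -2.9]
```

```bash
python3 -m handwheel '[5,0,-0.9,-0.1,0, 5,0.2,-1.9,-0.25,0, 5,0.5,-3,-0.4,0, 5,0.9,-3.9,-0.5,0, 5,1.3,-4.5,-0.57,0, 5,1.7,-4.7,-0.59,0, 5,1.9,-4.7,-0.59,0, 5,1.95,-4.7,-0.59,0, 5,1.95,-4.7,-0.59,0, 5,1.95,-4.7,-0.59,0]' 30
python3 -c "
from h import *
go(.513,-.369,.0246,103.1)
S=cam('side');T=cam('top')
crop(S,'s16.png',360,200,500,330,5);crop(T,'t16.png',370,140,470,230,6)
"
```

```text
t: 24.77
eef_pos: [0.5143, -0.3655, 0.0929]
tool_rot: [-0.181, 1.563, 0.18]
ft_force: [-0.5, -0.1, -2.4]
width: 0.16
t 24.77 at [ 0.5143 -0.3655  0.0929] yaw 103.2 shift [ 2.73 -0.12 -0.08] turn 0.01 w 0.16 F [-0.5 -0.1 -2.4]
```

View pics/s16.png

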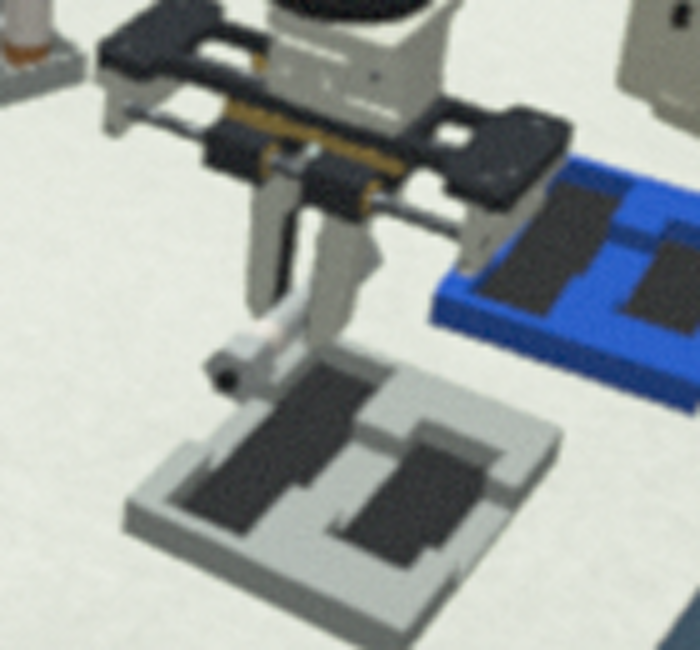

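View pics/t16.png

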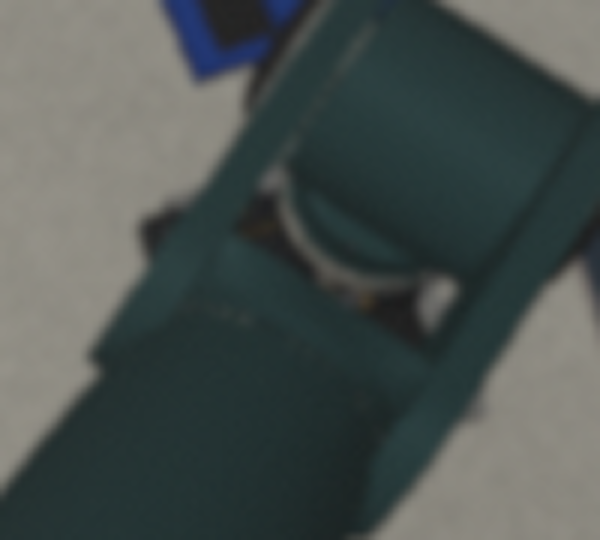

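```bash
python3 -c "
from h import *
S=cam('side')
f=lambda u,v:(360+u/5-.4,200+v/5-.4)
print('end',onz(S,*f(226,378),.0863).round(4))
# far fitting
print('far~',onz(S,*f(367,262),.0863).round(4))
for n,q in(('bl',(183,500)),('br',(243,533)),('tl',(318,367)),('tr',(385,383))): print(n,onz(S,*f(*q),.006).round(4))
for n,q in(('TL',(325,345)),('TR',(562,435)),('BR',(403,632)),('BL',(127,505))): print(n,onz(S,*f(*q),.02).round(4))
o=robot.get_obs();p=o['eef_pos'];print(p, p-np.array([np.cos(.229),np.sin(.229),0])*.065)
"
```

```text
end [ 0.4522 -0.3803  0.0863]
far~ [ 0.566  -0.3617  0.0863]
bl [ 0.4549 -0.3625  0.006 ]
br [ 0.4597 -0.3937  0.006 ]
tl [ 0.5765 -0.3358  0.006 ]
tr [ 0.5921 -0.3637  0.006 ]
TL [ 0.577  -0.3376  0.02  ]
TR [ 0.6097 -0.4482  0.02  ]
BR [ 0.4534 -0.484   0.02  ]
BL [ 0.4205 -0.3602  0.02  ]
[ 0.51439658 -0.36585565  0.09320999] [ 0.45109348 -0.38061089  0.09320999]
```

Side view: the column is over the long bay, with its end at crop (227,378). The two cameras disagree by a few mm on the tray, so before lowering I'll overlay a tray model on the first pictures.

```bash
cat > ov.py <<'E'
from h import *
def ov(c,img,pose,x0,y0,x1,y1,s,name):
    im=cv2.resize(img[y0:y1,x0:x1],None,fx=s,fy=s,interpolation=cv2.INTER_CUBIC)
    x,y,a=pose;a=np.radians(a);M=np.array([[np.cos(a),-np.sin(a)],[np.sin(a),np.cos(a)]])
    def rect(cx,cy,w,h,z,col):
        P=[np.r_[M@[cx+i*w/2,cy+j*h/2]+[x,y],z] for i,j in((-1,-1),(1,-1),(1,1),(-1,1))]
        q=(proj(c,P)-[x0,y0]+.5)*s-.5
        cv2.polylines(im,[np.round(q).astype(int)],True,col,1)
    rect(0,0,.166,.132,.02,(0,255,255));rect(0,0,.166,.132,0,(0,160,160))
    for cy,w in((.032,.15),(-.032,.1)):
        rect(0,cy,w,.04,.02,(0,255,0));rect(0,cy,w,.04,.006,(0,0,255))
    cv2.imwrite("pics/"+name,im)
E
python3 -c "
from ov import *
S=cam('side');T=cam('top')
ov(T,cv2.imread('pics/top0.png'),(.5206,-.397,13.1),385,150,465,225,8,'ot.png')
ov(S,cv2.imread('pics/side0.png'),(.515,-.405,13.1),375,255,485,335,7,'os.png')
"
```

```text
(no output)
```

View pics/ot.png

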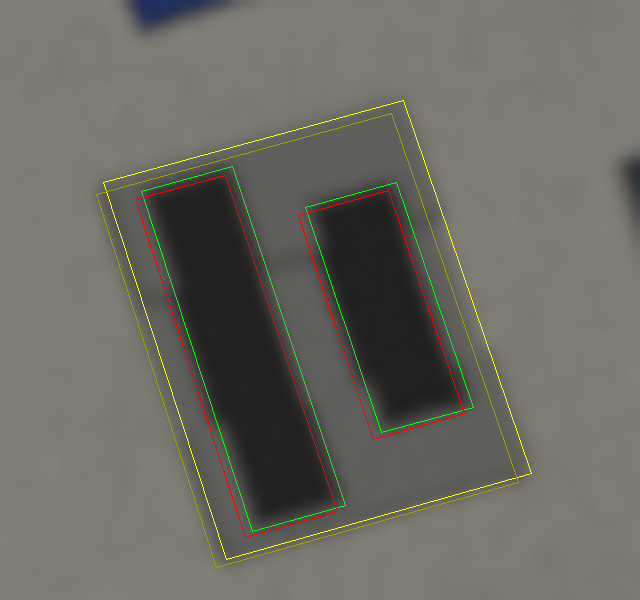

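View pics/os.png

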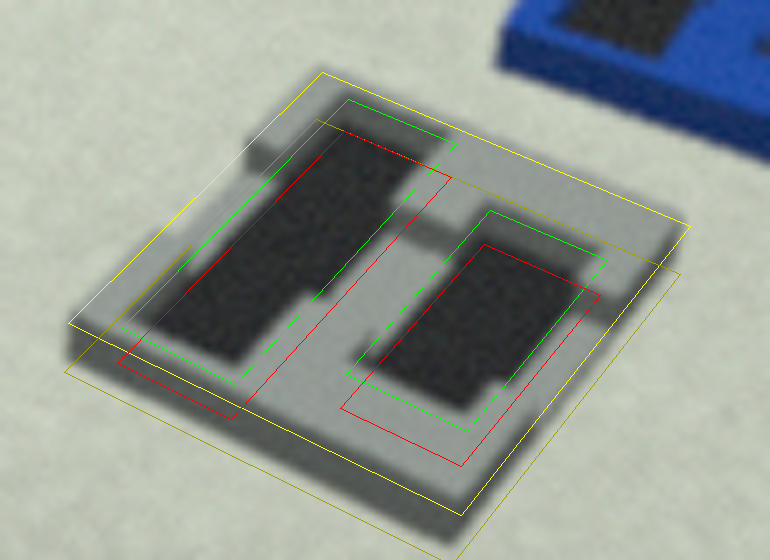

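```bash
python3 -c "
from h import *
S=cam('side');T=cam('top')
def dark(c,q,r,th):
    x0,y0,x1,y1=[int(v) for v in(q[0]-r,q[1]-r,q[0]+r+1,q[1]+r+1)]
    g=c['pixels'][y0:y1,x0:x1].max(2).astype(float); w=np.clip(th-g,0,None); yy,xx=np.mgrid[y0:y1,x0:x1]
    return (w*xx).sum()/w.sum(),(w*yy).sum()/w.sum()
for n,P in(('short',[.6208,.0175,.061]),('tall',[.6607,-.0382,.0945]),('bottle',[.5062,.3957,.097])):
    for m,c in(('T',T),('S',S)):
        q=proj(c,P)[0]
        try:
            d=dark(c,q,6,50); d=dark(c,d,6,50); print(n,m,q.round(1),np.round(d,1),(onz(c,*d,P[2])-P).round(4))
        except Exception as e: print(n,m,q,e)
crop(T,'t17.png',150,130,370,260,3)
"
```

```text
short T [297.7 163.3] [297.4 162.5] [ 0.0028  0.0009 -0.    ]
short S [341.9 193.4] [342.5 194. ] [-0.0014 -0.0041 -0.    ]
tall T [314.  147.8] [313.6 147.2] [0.0019 0.0011 0.    ]
tall S [365.6 186.1] [366.2 186.8] [-0.0016 -0.0041  0.    ]
bottle T [178.2 200.5] [178.4 199.9] [ 0.0017 -0.0006 -0.    ]
bottle S [241.1 151.5] [241.5 152.3] [-0.0025 -0.0068 -0.    ]
```

View pics/t17.png

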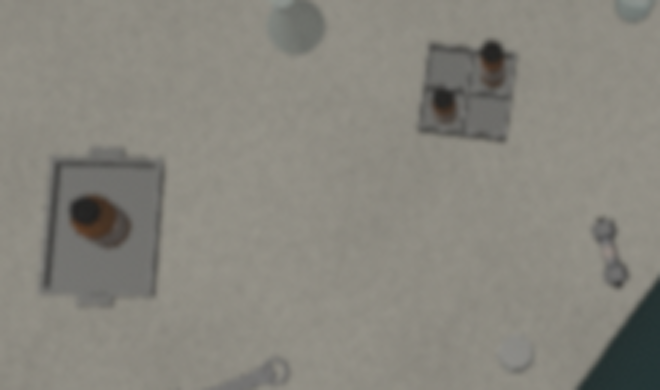

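The cap positions of the placed vials and bottle give each camera's bias against the robot. Top is (+2,+0.5) mm and side is (-2,-5) mm. That puts the long bay at (0.511,-0.368), so I'll correct and lower.

```bash
python3 -c "
from h import *
go(.510,-.3682,.0246,103.1)"
```

```text
t 25.12 at [ 0.5142 -0.3662  0.0928] yaw 103.1 shift [ 2.73 -0.04 -0.18] turn 0.01 w 0.165 F [-0.7 -0.  -2.6]
```

```bash
python3 -m handwheel '[5,0.3,-0.04,-0.18,0, 5,0.8,-0.04,-0.18,0, 5,1.3,-0.04,-0.18,0, 5,1.7,-0.04,-0.18,0, 5,2,-0.04,-0.18,0, 5,2,-0.04,-0.18,0, 5,2,-0.04,-0.18,0]' 30
python3 -c "
from h import *
S=cam('side');crop(S,'s18.png',360,200,500,330,5)
go(.510,-.3682,.0246,103.1)"
```

```text
t: 25.7
eef_pos: [0.5098, -0.3681, 0.0418]
tool_rot: [-0.179, 1.564, 0.181]
ft_force: [0.1, -0.2, -1.9]
width: 0.161
t 25.75 at [ 0.5101 -0.3683  0.0425] yaw 103.1 shift [ 0.71  0.   -0.  ] turn 0.01 w 0.163 F [ 0.1 -0.4 -2.3]
```

View pics/s18.png

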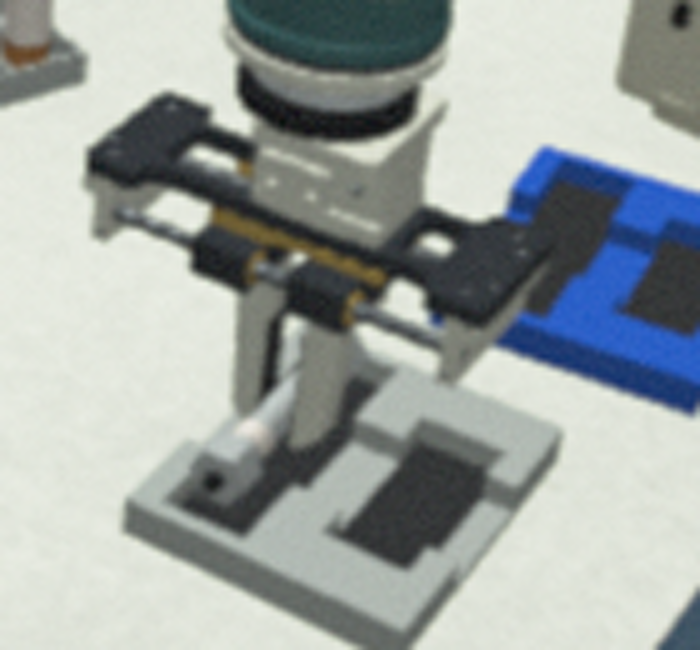

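```bash
python3 -m handwheel '[5,0.15,0,0,0, 5,0.3,0,0,0, 5,0.42,0,0,0, 5,0.52,0,0,0, 5,0.6,0,0,0, 5,0.65,0,0,0, 5,0.68,0,0,0, 5,0.7,0,0,0, 5,0.71,0,0,0, 5,0.71,0,0,0]' 30
```

```text
t: 26.58
eef_pos: [0.51, -0.3683, 0.0247]
tool_rot: [-0.18, 1.563, 0.18]
ft_force: [-0.1, 0.5, -1.9]
width: 0.163
```

```bash
python3 -m handwheel '[5,0.02,0,0,0, 5,0.04,0,0,0, 5,0.04,0,0,0]' 30
```

```text
t: 26.83
eef_pos: [0.51, -0.3683, 0.0246]
tool_rot: [-0.18, 1.563, 0.18]
ft_force: [-3.8, 3.0, 7.0]
width: 0.162
```

```bash
python3 -m handwheel '[15,0,0,0,0, 25,0,0,0,0, 35,0,0,0,0, 40,0,0,0,0, 40,0,0,0,0, 40,-0.4,0,0,0, 40,-1.1,0,0,0, 40,-2,0,0,0, 50,-3,0,0,0, 60,-4,0,0,0, 60,-4.4,0,0,0, 60,-4.4,0,0,0]' 30
python3 -c "
from h import *
S=cam('side');T=cam('top');crop(S,'s19.png',360,200,500,330,5);crop(T,'t19.png',370,140,470,230,6)
crop(T,'t19b.png',320,190,380,240,10)
go(.4525,-.1575,.135,101.7)"
```

```text
t: 27.83
eef_pos: [0.5108, -0.3689, 0.137]
tool_rot: [-0.182, 1.56, 0.177]
ft_force: [1.2, 0.3, 0.2]
width: 0.59
t 27.93 at [ 0.5098 -0.3681  0.133 ] yaw 103.1 shift [-0.08  8.72 -0.32] turn 0.24 w 0.597 F [-0.3 -0.4 -1. ]
```

View pics/s19.png

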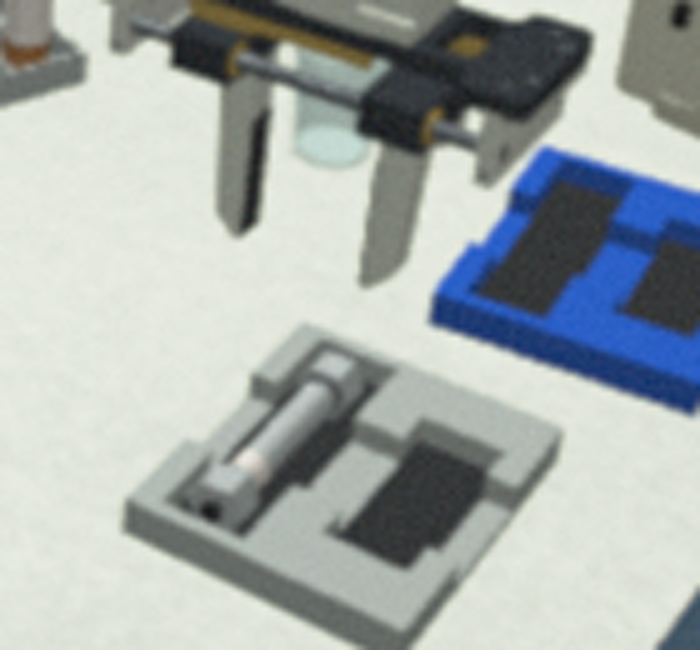

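View pics/t19b.png

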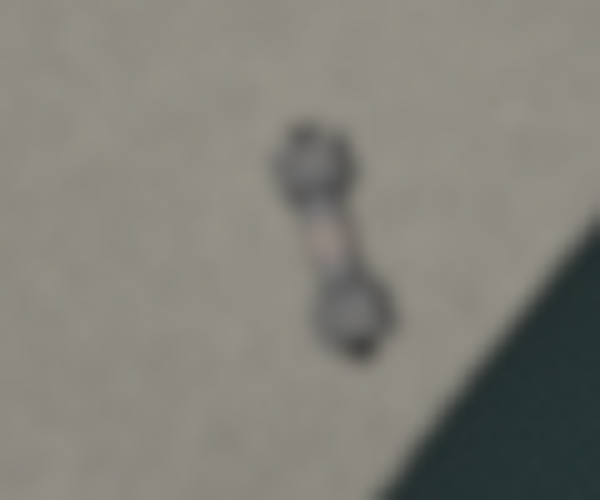

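The long column lies in the long bay, along crop (340,365) to (210,505). Next is the short column, which the top view shows at (353,213).

```bash
python3 -m handwheel '[60,0,0.6,0,0, 60,0,1.6,-0.1,0.1, 60,0,2.9,-0.1,0.2, 60,0,4.3,-0.2,0.24, 60,0,5.7,-0.2,0.24, 60,0,7,-0.3,0.24, 60,0,8.1,-0.3,0.24, 60,0,8.65,-0.3,0.24, 60,0,8.72,-0.3,0.24, 60,0,8.72,-0.3,0.24]' 30
python3 -c "
from h import *
T=cam('top');a,b=[onz(T,320+u/10-.45,190+v/10-.45,.012) for u,v in((316,165),(352,312))];d=a-b
print(((a+b)/2).round(4),np.linalg.norm(d),np.degrees(np.arctan2(d[1],d[0])))
S=cam('side');crop(S,'s20.png',290,170,410,270,6)
go(.4535,-.157,.0195,101.7)"
```

```text
t: 28.77
eef_pos: [0.4531, -0.1575, 0.133]
tool_rot: [-0.161, 1.565, 0.161]
ft_force: [-1.1, -0.3, -0.3]
width: 0.604
[ 0.4551 -0.1573  0.012 ] 0.050618386342545243 10.228195434886178
t 28.87 at [ 0.4533 -0.1585  0.1332] yaw 101.7 shift [4.55 0.06 0.02] turn -0.0 w 0.602 F [-0.  -0.9 -0.1]
```

View pics/s20.png

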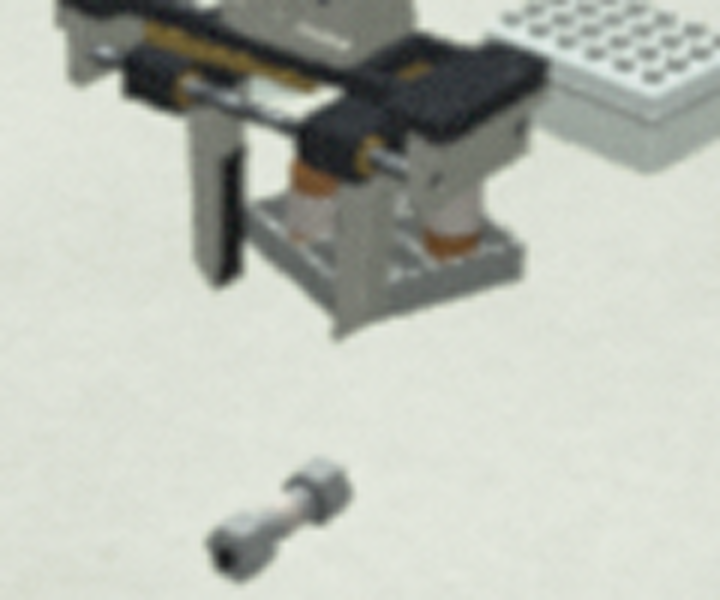

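```bash
python3 -m handwheel '[60,0.6,0.05,0,0, 60,1.5,0.05,0,0, 60,2.4,0.05,0,0, 60,3.3,0.05,0,0, 60,4,0.05,0,0, 60,4.4,0.05,0,0, 60,4.53,0.05,0,0, 60,4.55,0.05,0,0, 60,4.55,0.05,0,0, 60,4.55,0.05,0,0]' 30
python3 -c "
from h import *
S=cam('side');crop(S,'s21.png',290,170,410,270,6)
go(.4535,-.157,.0187,101.7)"
```

```text
t: 29.7
eef_pos: [0.4535, -0.1568, 0.021]
tool_rot: [-0.161, 1.564, 0.159]
ft_force: [0.4, -0.6, 0.2]
width: 0.598
t 29.75 at [ 0.4534 -0.1568  0.021 ] yaw 101.7 shift [ 0.09 -0.01  0.  ] turn -0.0 w 0.597 F [-0.3  0.8 -0.4]
```

View pics/s21.png

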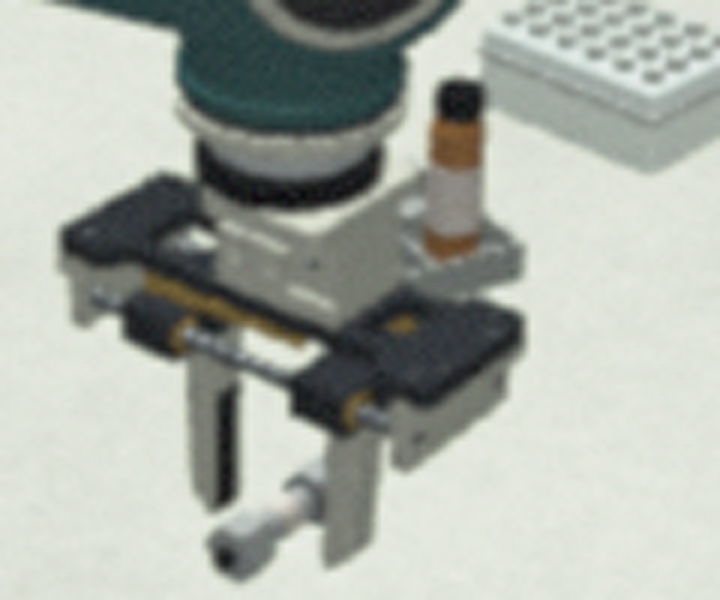

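The fingers straddle the bare tube. I'll go 2 mm lower and close.

```bash
python3 -m handwheel '[45,0.05,0,0,0, 30,0.09,0,0,0, 15,0.09,0,0,0, 5,0.09,0,0,0, 5,0.09,0,0,0, 5,0.09,0,0,0, 5,0.09,0,0,0, 5,0.09,0,0,0, 5,0.09,0,0,0]' 30
python3 -m handwheel '[5,-0.3,0,0,0, 5,-0.8,0,0,0, 5,-1.5,0,0,0, 5,-2.4,0,0,0, 5,-3.2,0,0,0, 5,-3.8,0,0,0, 5,-4,0,0,0, 5,-4,0,0,0, 5,-4,0,0,0]'
python3 -c "
from h import *
S=cam('side');crop(S,'s22.png',290,150,410,250,6)
go(.5253,-.4302,.12,103.1)"
```

```text
t: 30.5
eef_pos: [0.4529, -0.1565, 0.0177]
tool_rot: [-0.16, 1.565, 0.16]
ft_force: [-0.6, 0.2, 0.0]
width: 0.161
t: 31.25
eef_pos: [0.4527, -0.1564, 0.1175]
tool_rot: [-0.16, 1.565, 0.16]
ft_force: [-0.6, 0.0, -1.3]
width: 0.161
t 31.3 at [ 0.4525 -0.1563  0.1169] yaw 101.7 shift [ -0.13 -11.32   0.63] turn -0.23 w 0.159 F [-0.   0.2 -1.2]
```

View pics/s22.png

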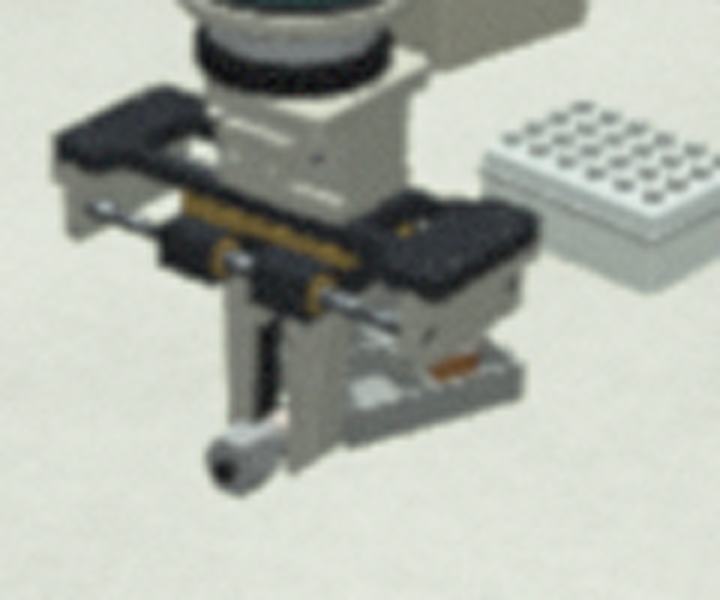

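```bash
python3 -m handwheel '[5,0,-0.6,0,0, 5,0,-1.7,0.1,-0.1, 5,0,-3,0.2,-0.2, 5,0,-4.4,0.2,-0.23, 5,0,-5.8,0.3,-0.23, 5,0,-7.2,0.4,-0.23, 5,0,-8.6,0.5,-0.23, 5,0.2,-9.8,0.6,-0.23, 5,0.4,-10.7,0.6,-0.23, 5,0.6,-11.2,0.63,-0.23, 5,0.7,-11.32,0.63,-0.23, 5,0.7,-11.32,0.63,-0.23]' 30
python3 -m handwheel '[5,0.2,0,0,0, 5,0.6,0,0,0, 5,1,0,0,0, 5,1.2,0,0,0, 5,1.2,0,0,0, 5,1.2,0,0,0]'
python3 -c "
from h import *
S=cam('side');crop(S,'s23.png',360,200,500,330,5)
go(.5253,-.4302,.0245,103.1)"
```

```text
t: 32.3
eef_pos: [0.5251, -0.4299, 0.0983]
tool_rot: [-0.177, 1.565, 0.18]
ft_force: [0.2, 0.5, -0.6]
width: 0.158
t: 32.8
eef_pos: [0.5255, -0.43, 0.0698]
tool_rot: [-0.179, 1.564, 0.18]
ft_force: [-0.9, 1.1, -0.9]
width: 0.165
t 32.85 at [ 0.5257 -0.4302  0.0703] yaw 103.1 shift [ 1.83  0.01 -0.01] turn -0.0 w 0.162 F [ 0.8  0.5 -0.9]
```

View pics/s23.png

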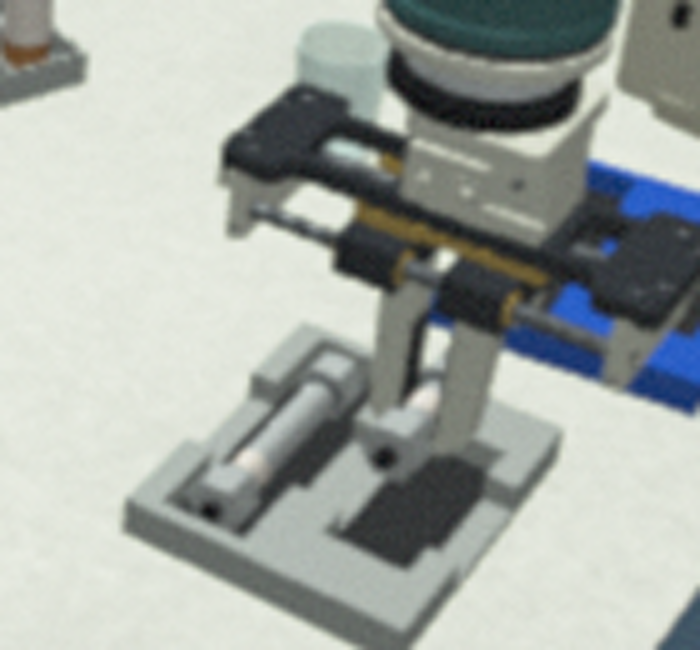

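```bash
python3 -c "
from h import *
S=cam('side');f=lambda u,v:(360+u/5-.4,200+v/5-.4)
o=robot.get_obs();p=o['eef_pos'];a=np.radians(13.1);ax=np.array([np.cos(a),np.sin(a)])
e=onz(S,*f(383,457),.0703-.0057)[:2]-[-.0018,-.004]
print(e.round(4),'along',(e-p[:2])@ax,'across',(e-p[:2])@[-ax[1],ax[0]])
from ov import ov
ov(S,S['pixels'][:,:,::-1].copy(),(.518-.0018,-.399-.004,13.1),375,245,485,335,7,'os2.png')
"
```

```text
[ 0.4885 -0.4353] along -0.037433533817661 across 0.0036339583199563267
```

View pics/os2.png

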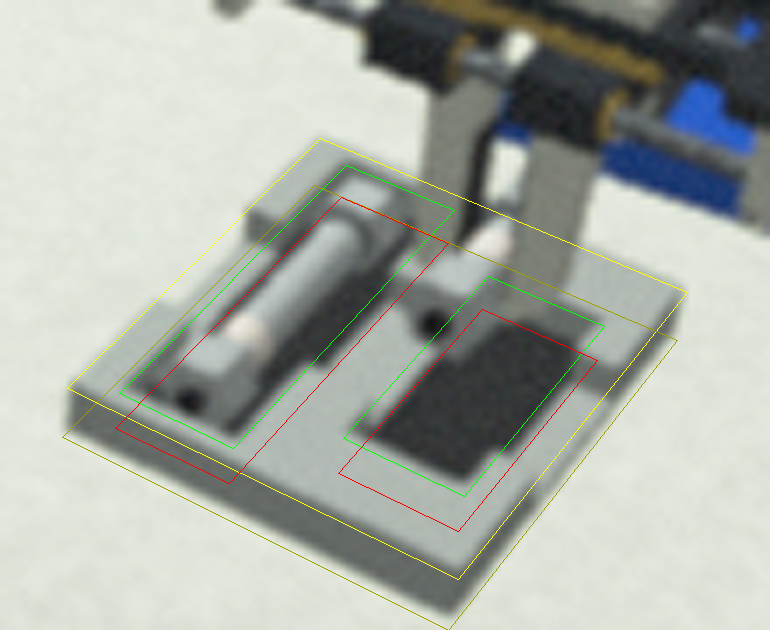

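```bash
python3 -m handwheel '[5,0.3,0,-0.1,0, 5,0.7,0,-0.12,0, 5,1.1,0,-0.12,0, 5,1.4,0,-0.12,0, 5,1.6,0,-0.12,0, 5,1.7,0,-0.12,0, 5,1.76,0,-0.12,0, 5,1.8,0,-0.12,0, 5,1.83,0,-0.12,0, 5,1.85,0,-0.12,0, 5,1.85,0,-0.12,0]' 30
```

```text
t: 33.82
eef_pos: [0.5228, -0.4311, 0.0241]
tool_rot: [-0.179, 1.563, 0.179]
ft_force: [0.8, 0.9, -1.0]
width: 0.165
```

```bash
python3 -m handwheel '[5,0.02,0,0,0, 5,0.04,0,0,0, 5,0.04,0,0,0]' 30
python3 -c "
from h import *
S=cam('side');crop(S,'s24.png',360,200,500,330,5)"
```

```text
t: 34.07
eef_pos: [0.5228, -0.4311, 0.0237]
tool_rot: [-0.179, 1.563, 0.179]
ft_force: [-2.3, 2.4, 5.9]
width: 0.163
```

View pics/s24.png

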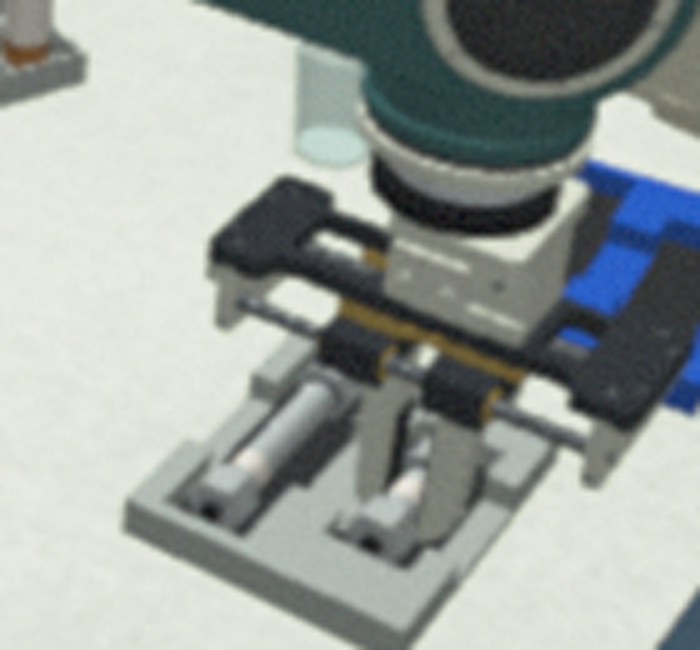

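The short column is down in its bay with light contact at the expected height. I'll release and retreat.

```bash
python3 -m handwheel '[15,0,0,0,0, 25,0,0,0,0, 35,0,0,0,0, 38,0,0,0,0, 38,0,0,0,0, 38,-0.4,0,0,0, 38,-1.1,0,0,0, 38,-2,0,0,0, 38,-3,0,0,0, 38,-4,0,0,0, 38,-5,0,0,0, 38,-5.5,0,0,0]' 30
python3 -m handwheel '[38,-0.5,1,0,0, 38,-1,2.2,0,0, 38,-1,3.6,0,0, 38,-1,5,-1,0, 38,-1,6.2,-2,0, 38,-1,7,-2.6,0, 38,-1,7.5,-3,0, 38,-1,8,-3,0, 38,-1,8,-3,0, 38,-1,8,-3,0, 38,-1,8,-3,0]'
python3 -c "
from h import *
S=cam('side');crop(S,'s25.png',360,200,500,330,5);crop(S,'s26.png',200,90,460,260,3)
T=cam('top');crop(T,'t25.png',140,70,490,290,2)
crop(T,'t26.png',385,150,465,225,8)
o=robot.get_obs();print(o['t'],o['eef_pos'])"
```

```text
t: 35.12
eef_pos: [0.5232, -0.4313, 0.1644]
tool_rot: [-0.181, 1.561, 0.177]
ft_force: [0.6, -0.8, 0.2]
width: 0.382
t: 36.03
eef_pos: [0.405, -0.2535, 0.1853]
tool_rot: [-0.179, 1.563, 0.179]
ft_force: [0.1, 0.1, -0.6]
width: 0.383
36.1333 [ 0.40491237 -0.25358113  0.18510215]
```

View pics/s25.png

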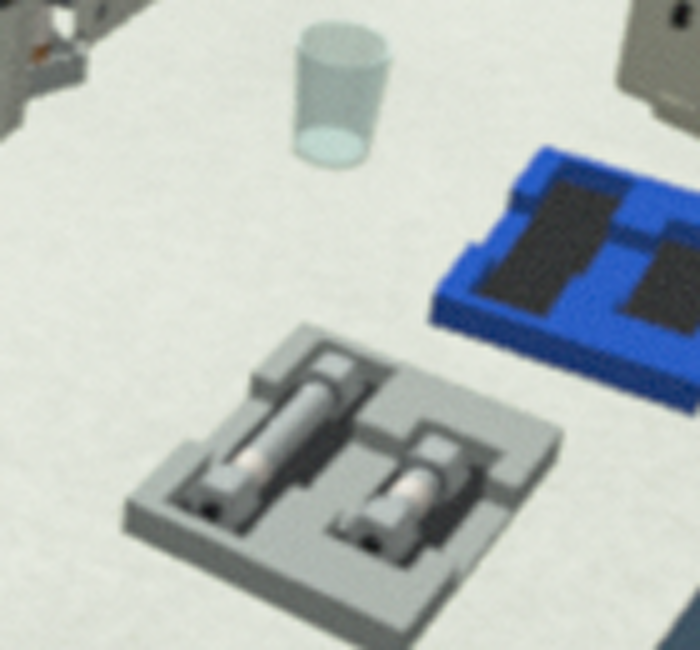

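View pics/s26.png

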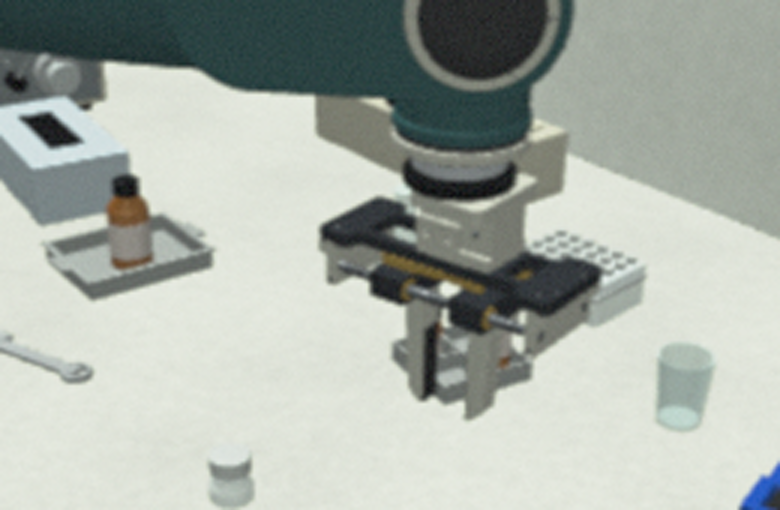

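View pics/t25.png

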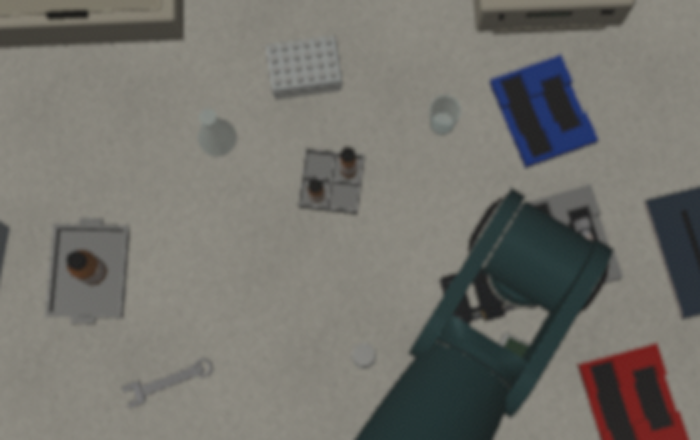

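View pics/t26.png

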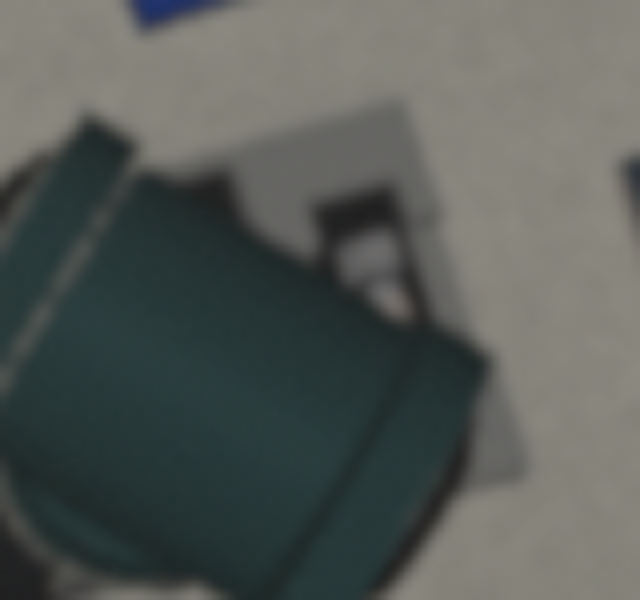

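```bash
python3 -c "
from plant import robot
print(robot.finish_job()); print(robot.get_obs()['t'])"
```

```text
the job is handed in; nothing more can be done
None
the job is handed in; nothing more can be done
```

All five items are put away, and I handed the job in at about 36 s of the 134 s allowed.

- **Vials:** the short and the tall vial stand upright in diagonally opposite pockets of the vial tray.
- **Bottle:** it stands upright in the middle of the solvent tray.
- **Columns:** each lies in its own bay of the grey column tray. I lowered each until the wrist force rose to about 6–7 N, at the height expected for lying on the bay floor, before letting go.

**Last checks:** the last pictures show all five items in place. The beaker, flask, spanner and the blue and red trays appear where they stood, and the gripper is clear of everything. The arm hid most of the column tray in the top view, so I checked both columns in the side view. Only the short column's far end showed from above, and it looked clear of the bay's end wall.

**What disagreed:**
- **Cameras:** the two differed by 3–7 mm. I corrected for this using the vials and bottle once they were placed, before setting down the columns.
- **Long column grip:** the first grip closed a little narrower than the tube, so I regripped about 3 mm lower before lifting. Even then both columns read about 15 mm instead of 16 mm.
- **Tray outline:** in the side view its lower edges came out a few mm off, while the top view fitted well.

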